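# Gauge a bar against the flip stop of a saw fence

## Robot

A 6-joint arm with a two-finger parallel gripper is mounted at the origin on a cart in front of the work surface, level with it; the furniture and walls round the work are solid. World frame = base frame: x ahead of the robot, y to its left, z up, the work surface at z = 0. Lengths are in m, angles in degrees, forces in N, time in s.
With the tool pointing down it reaches from about 0.4 to 0.825 m from the base axis. Payload 7 kg.
Tool frame: the origin (TCP) lies midway between the tips of the shut fingers; the grasp point (between the pads) lies 19 mm behind it; x points along the fingers, z is the direction in which the jaws open and shut, and the axes are right-handed (so a half turn about x gives the same grasp; the last joint's range is limited). The gripper opens to 88 mm and grips with 3 to 60 N. Pads are 19 mm wide; open, the fingers measure 130 mm over their backs; the gripper's body (78 mm by 193 mm) begins 47 mm behind the grasp point.
Start: joints at [84.46, 20.546, 0.682, 0, -70.136, -16.507], TCP at [0.253, 0.626, 0.19] pointing down, gripper open.
Joint ranges: [-176.03, 176.03], [-82.01, 121.73], [-58.28, 71.71], [-173.87, 95.51], [-174.79, -0.11], [-173.66, 173.66]. Speed limits (degrees/s): [136.94, 136.94, 172.46, 180, 180, 180].

## Interface

Orientations are given as [roll, pitch, yaw] about the fixed x, y, z axes, in that order (R = Rz(yaw) Ry(pitch) Rx(roll)).
In Python, from plant import ctrl gives the robot as it stands. The module is installed in compiled form; this text tells all that it offers.
- The arm moves only by the tool servo_tool, never from a script. Its argument "deltas" is a list of rows, each a list of 3 entries, a list of its own where there are three numbers: the turn, a rotation vector about the tool's x, y, z in degrees, then the shift along the tool's x, y, z in cm, then the finger opening in cm, from 0 to 8.76. A call has 1 to 5 rows; each row is the pose to reach, as a shift and turn from the pose measured when the call began, along the tool's axes at that moment; what a row does not reach only later rows make up. A row lasts 1/10 s, in which the tool goes at most 50 mm and 8.59 degrees, less where a joint would pass 70% of its speed; a pose out of reach is approached as far as the arm can. A call with a gripper value outside its range is refused whole. The fingers move at their own pace and stop on an object; the grip force is fixed at half the most. Time passes only in rows, so rows that repeat a pose let the fingers close. It gives the time, the measured TCP pose, the force and the opening at its end, in the units of the state.
- ctrl.get_obs(): the state, without advancing time (a new reading comes with each control period).
- ctrl.snapshot(name): name is "scene" or "side" or "wrist"; returns a dict with "image" (400x640x3 uint8, red, green, blue), "vertical_fov" (degrees; the focal length in pixels is half the picture's height over the tangent of half this angle, whatever the lens; pixels are square), "cx", "cy" (the principal point, pixels), "rvec" (rotation vector, rad) and "tvec" (3), from world to camera coordinates, as OpenCV has them. Camera axes: x right, y down, z forward; pixel columns grow to the right and rows downward; lengths in m; the calibration is good to about 2 mm. A picture is of the moment at which its call begins. There is no depth.
- ctrl.close_job(): hands the job in, once; it reports no verdict.
The state is a dict: "clock": time; "joint_pos": joint angles; "qvel": joint speeds; "tau": joint torques, N m; "tool_pos": TCP position; "orientation": TCP orientation; "force": force on the tool from outside, world axes, zero at the start; "moment": the same for the moment, N m; "opening": finger opening in m.
Only numpy, scipy, OpenCV 4.12 (cv2) and the standard library are available. Lean on these libraries where they do the work, as an engineer would, in place of code of your own. Each camera call takes 0.05 s, during which the arm holds its last target. There are 200 camera calls.

## Task

Set the long aluminium bar ready for sawing: swing the flip stop on the fence fully down, then slide the bar along, with its back flat against the fence, until its end presses lightly but surely on the stop (with 6 to 8 N for half a second, never more than 10 N, or the stop is put out of true). Then take your hand off the bar and swing the stop all the way back up, leaving the bar exactly where it was gauged, and do not disturb the short offcut, the tape measure or the marker.

Things in the scene. Friction and masses are not known exactly. Their poses are not given: they have to be found in the camera images.
- saw_fence: Cross-cut station fixed to the bench: plywood board 180 (x) by 460 (y) by 18 mm and an aluminium fence along it. Origin at the centre of the board's underside; x points away from the robot, y left along the fence, board top at z = 18 mm. The fence is 30 mm thick, its front face is the plane x = 35 mm, its top z = 36 mm. A 3 mm saw kerf crosses fence and board at y = 45 mm.
- flip_stop: Carriage of the flip stop, fixed on the fence toward its right end. Origin on the fence's top, 15 mm behind its face, in the gauging plane (y = 0 here: the leaf's left face; the bar comes to it from the left, +y). Axes as saw_fence. It reaches 58 mm right and 8 mm left of that plane and 36 mm above the fence.
- stop_hinge (a point): A point on the axis of the leaf's hinge, 7 mm right of the gauging plane and 20 mm above the fence's top, mid-thickness of the fence. The hinge axis runs along the fence (y of flip_stop).
- flip_leaf (a joint): Angle of the stop's steel leaf: 0 = fully down (hard rest; its foot, 18 by 14 mm, hangs 13 to 31 mm in front of the fence face, 4 to 45 mm above the board), 1.85 = fully up, leaning back (hard rest). It grows as the leaf swings up and away from the robot. The stiff hinge (0.11 N m of friction, about 1.5 N at the knob) leaves the leaf where it is let go.
- knob (a point): Centre of the black barrel knob, 24 mm in diameter and 24 mm long (along the hinge axis, with flat ends to pinch), on an 8 mm rod that sticks out of the leaf: the handle to swing the leaf by. From the hinge axis, with the leaf down, it lies 75 mm toward the robot and 38 mm up (84 mm from the axis); it turns with the leaf.
- blank_center (a point): Centre (half-way up) of the bar to be gauged: plain aluminium flat bar 44 mm (its x) by 180 mm (its y) by 34 mm high, 0.5 to 0.95 kg (it slides with 3 to 8 N of friction), lying loose on the board in front of the fence, left of the stop. Axes along those sizes; x points toward the fence.
- blank_end (a point): On the bar: the upright edge where its back face (toward the fence) meets its right end face (toward the stop), half-way up: 22 mm in x and -90 mm in y from blank_center.
- offcut: Short offcut of the same bar, 44 x 72 x 34 mm, loose on the bench left of the board; bystander. Origin at the centre of its underside.
- tape_measure_1: Yellow and black tape measure, 34 x 80 x 59 mm, loose on the bench left of the board; bystander. Origin at the centre of its underside.
- marker_1: Black marker pen, 18 x 134 x 18 mm, lying loose on the front right part of the board, along the fence; bystander. Origin at the centre of its underside.

How it is judged:
By the outcome, as a careful person would: the job done as asked, in the order asked, and still so for the second after the job is handed in, with the robot touching nothing.
It also fails if it takes over 72 s, if anything falls off the work surface, if the arm or the gripper's body presses on something with over 40 N, if the wrist force passes 120 N, or if a joint passes its speed limit or range.

## Working session

There is one attempt and no reset: what is moved stays moved. The work goes in short steps, Python scripts to look and compute and a tool call to move; the robot and the scene stay as the last step left them, time stands still between calls to the robot, and variables do not carry over. Pictures are saved under pics/ and viewed, on a budget of 10 in all, crops included, one or two more only if the job needs it, and the job is handed in when it is done.

Besides the shell and the picture viewer there is one more tool, called after "Emit:" by a JSON object that holds its "method" and its "body", one argument or row to a line. servo_tool: Moves the arm, as the interface text tells. Its arguments: {"type":"object","properties":{"deltas":{"type":"array","items":{"type":"array"}}},"required":["deltas"]}

```bash
mkdir -p pics
cat > h.py <<'E'
import numpy as np, cv2
from scipy.spatial.transform import Rotation as R
from plant import ctrl
def snap(n,f=None):
    s=ctrl.snapshot(n)
    if f: cv2.imwrite('pics/'+f,s['image'][:,:,::-1])
    h=s['image'].shape[0]; F=h/2/np.tan(np.radians(s['vertical_fov'])/2)
    s['K']=np.array([[F,0,s['cx']],[0,F,s['cy']],[0,0,1]]); s['R']=R.from_rotvec(np.ravel(s['rvec'])).as_matrix(); s['t']=np.ravel(s['tvec'])
    return s
def ray(s,u,v):
    d=s['R'].T@np.linalg.solve(s['K'],[u,v,1]); return -s['R'].T@s['t'],d
def onz(s,u,v,z):
    c,d=ray(s,u,v); return c+d*(z-c[2])/d[2]
def proj(s,p):
    q=s['K']@(s['R']@np.asarray(p)+s['t']); return q[:2]/q[2]
def tri(s1,p1,s2,p2):
    c1,d1=ray(s1,*p1);c2,d2=ray(s2,*p2)
    a=np.linalg.lstsq(np.c_[d1,-d2],c2-c1,rcond=None)[0]
    A=c1+d1*a[0];B=c2+d2*a[1]; return (A+B)/2,np.linalg.norm(A-B)
E
python3 - <<'E'
from h import *
import pickle
o=ctrl.get_obs(); print(o)
S={n:snap(n,n+'0.png') for n in ('scene','side')}
pickle.dump(S,open('S0.pkl','wb'))
for n in S: print(n,S[n]['K'][0,0],ray(S[n],320,200))
E
```

```text
{'clock': 0.0, 'joint_pos': array([ 8.44591475e+01,  2.05919950e+01,  6.35055301e-01, -1.97586317e-02,
       -7.01370076e+01, -1.65080525e+01]), 'qvel': array([-0.00382208,  0.07931291, -0.05829643, -0.03660122,  0.00558781,
       -0.13626282]), 'tau': array([ 9.25763197e-04, -5.82718277e+01,  2.93066847e+01,  6.99723423e+00,
        7.01499768e-03, -1.58854350e-04]), 'tool_pos': array([0.2532073 , 0.62511961, 0.1890273 ]), 'orientation': array([   5.32574971,   89.90423352, -106.72988395]), 'force': array([ 0.63786016, -0.57081991, -0.52844125]), 'moment': array([-0.00797787,  0.00724375,  0.01986043]), 'opening': 0.08775893619808241}
scene 408.22519385155897 (array([0.22882172, 0.51357904, 0.6876805 ]), array([ 0.31394291, -0.61325373, -0.72483591]))
side 453.2368535967959 (array([ 0.05395067, -0.70526821,  0.70085569]), array([ 0.42055491,  0.67184563, -0.61012635]))
```

View pics/scene0.png

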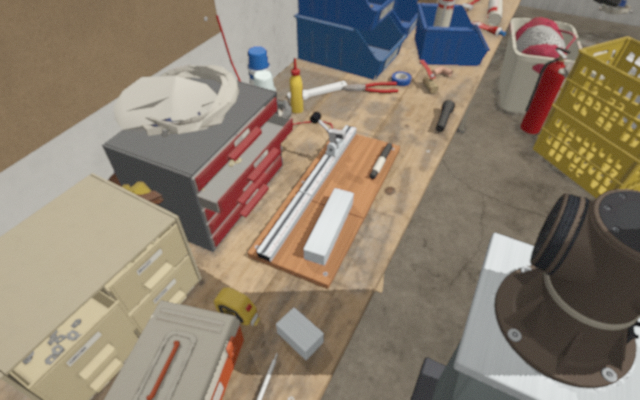

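View pics/side0.png

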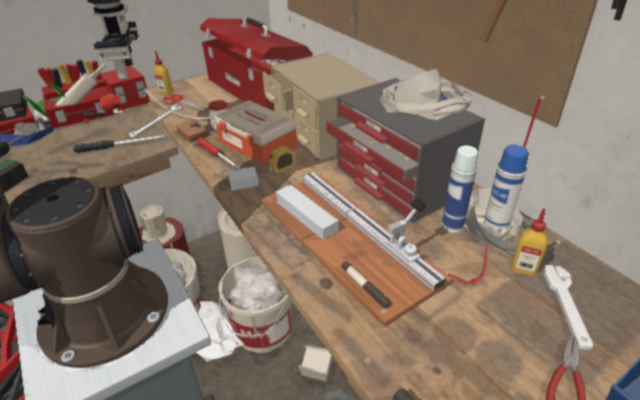

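Scene: board corners about (250,250), (328,285), (398,148); the bar spans (318,250)–(343,195), and the black knob is near (316,118) with the leaf up. Side: board corners about (262,203), (387,322), (445,285), knob about (419,208).

Run:
```python
from h import *
import pickle
S=pickle.load(open('S0.pkl','rb'))
s=S['scene'];d=S['side']
for n,p,z in [('FL',(328,285),.018),('FR',(398,148),.018)]: print(n,onz(s,*p,z))
for n,p,z in [('FL',(262,203),.018),('FR',(387,322),.018),('BR',(445,285),.018)]: print('side',n,onz(d,*p,z))
print('knob',tri(s,(316,118),d,(419,208)))
for n,im,r in [('scene',s,(230,90,420,300)),('side',d,(220,140,460,340))]:
    x0,y0,x1,y1=r
    a=im['image'][y0:y1,x0:x1,::-1].copy()
    hsv=cv2.cvtColor(a,cv2.COLOR_BGR2HSV)
    m=((hsv[...,1]<60)&(hsv[...,2]>130)).astype(np.uint8)
    c,_=cv2.findContours(m,cv2.RETR_EXTERNAL,cv2.CHAIN_APPROX_SIMPLE)
    for k in c:
        if cv2.contourArea(k)>250:
            print(n,cv2.contourArea(k),(cv2.boxPoints(cv2.minAreaRect(k))+[x0,y0]).round(1).tolist())
    cv2.imwrite(f'pics/{n}c.png',cv2.resize(a,None,fx=3 if n=='side' else 2.8,fy=3 if n=='side' else 2.8,interpolation=cv2.INTER_CUBIC))
```

```text
FL [0.40402622 0.13691423 0.018     ]
FR [ 0.42495808 -0.31017498  0.018     ]
side FL [0.40019169 0.11675882 0.018     ]
side FR [ 0.42827009 -0.32673281  0.018     ]
side BR [ 0.57927966 -0.32166343  0.018     ]
knob (array([ 0.60664408, -0.2016352 ,  0.11969651]), np.float64(0.0006310806082500898))
scene 732.0 [[346.0, 259.3], [362.8, 216.3], [391.3, 227.5], [374.5, 270.5]]
scene 1888.0 [[298.8, 255.4], [334.8, 183.4], [358.8, 195.4], [322.8, 267.4]]
scene 858.5 [[218.1, 174.1], [271.0, 116.0], [283.3, 127.2], [230.4, 185.4]]
scene 2478.0 [[239.3, 240.3], [327.1, 107.8], [358.5, 128.7], [270.7, 261.1]]
scene 325.5 [[302.0, 90.0], [361.0, 90.0], [361.0, 109.0], [302.0, 109.0]]
side 4967.5 [[220.0, 339.0], [220.0, 205.0], [288.0, 205.0], [288.0, 339.0]]
side 1517.0 [[270.2, 198.5], [285.4, 179.0], [342.8, 223.6], [327.6, 243.1]]
side 2628.0 [[300.3, 179.2], [332.6, 140.7], [465.6, 252.3], [433.2, 290.8]]
side 480.0 [[358.8, 140.3], [365.6, 129.8], [416.7, 163.0], [409.9, 173.5]]
```

View pics/scenec.png

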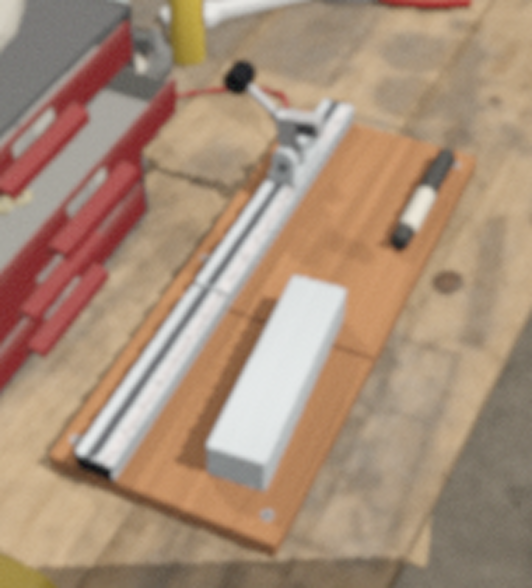

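View pics/sidec.png

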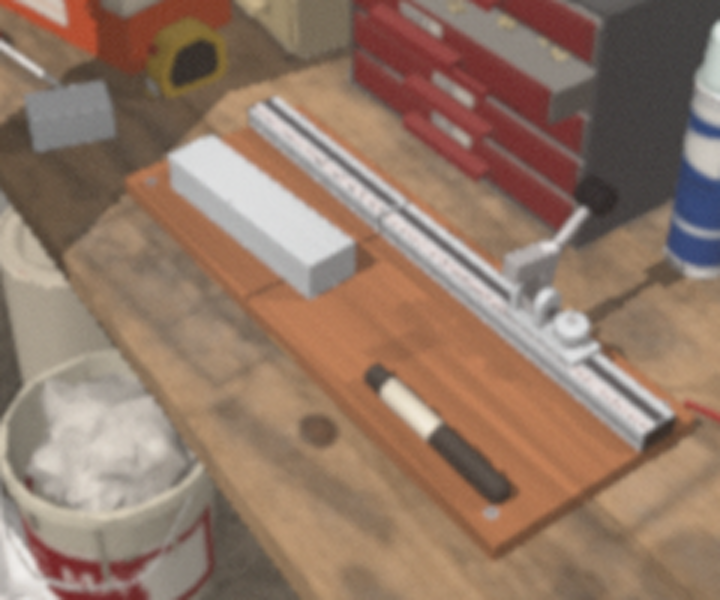

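Run:
```python
from h import *
import pickle
S=pickle.load(open('S0.pkl','rb'))
s=S['scene'];d=S['side']
a=lambda u,v:(230+u/2.8,90+v/2.8)
b=lambda u,v:(220+u/3,140+v/3)
P=lambda n,x:print(n,np.round(x,4))
for n,p,z in [('FL',(276,541),.018),('FR',(475,158),.018),('kerfF',(375,357),.018),('kerfB',(232,312),.018),('fenceL',(118,476),.018),('fencetopL',(112,462),.036),('barFR',(346,289),.052),('barBR',(296,276),.052),('barBL',(208,448),.052),('barFL',(268,462),.052)]: P('sc '+n,onz(s,*a(*p),z))
for n,p,z in [('FL',(128,182),.018),('FR',(495,548),.018),('BR',(693,425),.018),('kerfF',(248,300),.018),('kerfB',(376,238),.018),('fenceRtop',(640,432),.036),('barBL',(205,138),.052),('barFL',(168,155),.052),('barFR',(310,265),.052),('barBR',(355,238),.052),('barFRbot',(312,297),.018)]: P('sd '+n,onz(d,*b(*p),z))
print(tri(s,a(239,77),d,b(597,195)))
```

```text
sc FL [0.4048 0.1329 0.018 ]
sc FR [ 0.4234 -0.3182  0.018 ]
sc kerfF [ 0.4099 -0.0503  0.018 ]
sc kerfB [ 0.5311 -0.0416  0.018 ]
sc fenceL [0.528  0.1366 0.018 ]
sc fencetopL [0.5299 0.1386 0.036 ]
sc barFR [ 0.4484 -0.0762  0.052 ]
sc barBR [ 0.4893 -0.0712  0.052 ]
sc barBL [0.4702 0.1076 0.052 ]
sc barFL [0.4283 0.0992 0.052 ]
sd FL [0.4058 0.1243 0.018 ]
sd FR [ 0.4243 -0.3259  0.018 ]
sd BR [ 0.5954 -0.322   0.018 ]
sd kerfF [ 0.4141 -0.0536  0.018 ]
sd kerfB [ 0.5334 -0.0487  0.018 ]
sd fenceRtop [ 0.5488 -0.3176  0.036 ]
sd barBL [0.4675 0.1002 0.052 ]
sd barFL [0.4313 0.0966 0.052 ]
sd barFR [ 0.4526 -0.0794  0.052 ]
sd barBR [ 0.4967 -0.0727  0.052 ]
sd barFRbot [ 0.4551 -0.0773  0.018 ]
(array([ 0.60763826, -0.19858525,  0.12390051]), np.float64(0.0031678314028476032))
```

```bash
cat >> h.py <<'E'
YAW=2.4
def Rt(yaw=YAW,tilt=0):
    # tool x down, tool z along fence y (tilt: about fence y)
    x=np.array([0,0,-1.]);z=np.array([0,1.,0]);y=np.cross(z,x)
    return R.from_euler('z',yaw,degrees=True)*R.from_euler('y',tilt,degrees=True)*R.from_matrix(np.c_[x,y,z])
def cur():
    o=ctrl.get_obs(); return np.array(o['tool_pos']),R.from_euler('xyz',o['orientation'],degrees=True),o
def goto(p,yaw=YAW,tilt=0,flip=None):
    q,r,o=cur(); T=Rt(yaw,tilt); best=None
    for f in (0,180):
        D=(r.inv()*T*R.from_euler('x',f,degrees=True)).as_rotvec(degrees=True)
        if best is None or np.linalg.norm(D)<np.linalg.norm(best): best=D
    print('turn',best.round(2),'shift cm',(r.inv().apply(np.array(p)-q)*100).round(2),'joints',np.round(o['joint_pos'],1))
    print('tool axes in world\n',r.as_matrix().round(3))
E
python3 -c "
from h import *
goto([.54,-.15,.25])"
```

```text
turn [-2.445e+01  9.000e-02  1.000e-02] shift cm [-5.99 55.69 61.09] joints [ 84.5  20.6   0.6  -0.  -70.1 -16.5]
tool axes in world
 [[-0.     0.927 -0.375]
 [-0.001 -0.375 -0.927]
 [-1.     0.     0.002]]
```

Emit:
{"method": "servo_tool", "body": {
  "deltas": [
    [[-5, 0, 0], [-1.2, 3.2, 3.6], 8],
    [[-10, 0, 0], [-2.4, 6.4, 7.2], 8],
    [[-15, 0, 0], [-3.6, 9.6, 10.8], 8],
    [[-20, 0, 0], [-4.8, 12.8, 14.4], 8],
    [[-24.4, 0, 0], [-6, 16, 18], 8]
  ]
}}

```text
clock: 0.6
tool_pos: [0.3341, 0.3962, 0.2495]
orientation: [-22.1, 89.9, -109.5]
force: [1.6, -0.7, 0.3]
opening: 0.0802
```

```bash
python3 -c "
from h import *
goto([.54,-.15,.25])"
```

```text
turn [0.17 0.11 0.04] shift cm [4.000e-02 1.812e+01 5.549e+01] joints [ 71.6   3.7 -13.2  -0.  -73.2  21. ]
tool axes in world
 [[-0.001  0.999  0.045]
 [-0.002  0.045 -0.999]
 [-1.    -0.001  0.002]]
```

Emit:
{"method": "servo_tool", "body": {
  "deltas": [
    [[0, 0, 0], [0, 1.5, 4.6], 8],
    [[0, 0, 0], [0, 3, 9.2], 8],
    [[0, 0, 0], [0, 4.5, 13.8], 8],
    [[0, 0, 0], [0, 6, 18.4], 8],
    [[0, 0, 0], [0, 7.5, 23], 8]
  ]
}}

```text
clock: 1.1
tool_pos: [0.4193, 0.1679, 0.25]
orientation: [-19.8, 89.9, -107.2]
force: [1.7, 0.5, -0.3]
opening: 0.0797
```

Emit:
{"method": "servo_tool", "body": {
  "deltas": [
    [[0, 0, 0], [0, 1.5, 4.6], 6],
    [[0, 0, 0], [0, 3, 9.2], 6],
    [[0, 0, 0], [0, 4.5, 13.8], 6],
    [[0, 0, 0], [0, 6, 18.4], 6],
    [[0, 0, 0], [0, 7.5, 23], 6]
  ]
}}

```text
clock: 1.6
tool_pos: [0.5048, -0.0605, 0.2503]
orientation: [-17.9, 89.9, -105.3]
force: [2.1, 0.7, -0.1]
opening: 0.0603
```

Emit:
{"method": "servo_tool", "body": {
  "deltas": [
    [[0, 0, 0], [0, 1.4, 4.4], 6],
    [[0, 0, 0], [0, 2.4, 8.5], 6],
    [[0, 0, 0], [0, 2.9, 9.3], 6],
    [[0, 0, 0], [0, 2.9, 9.3], 6]
  ]
}}

```text
clock: 2.0
tool_pos: [0.5379, -0.1535, 0.2494]
orientation: [-62.0, 89.9, -149.6]
force: [0.0, 1.1, -0.6]
opening: 0.06
```

Run:
```python
from h import *
import pickle
goto([.54,-.15,.25])
s=snap('wrist','w1.png'); pickle.dump(s,open('w1.pkl','wb'))
print(proj(s,[.607,-.199,.121]), ray(s,320,200))
```

```text
turn [0.03 0.07 0.13] shift cm [-0.07  0.22 -0.35] joints [  4.2   7.8  -8.6   0.1 -73.7  88.2]
tool axes in world
 [[-0.002  0.999  0.042]
 [-0.001  0.042 -0.999]
 [-1.    -0.002  0.001]]
[361.26120717 124.41365659] (array([ 0.60477721, -0.1511961 ,  0.4445865 ]), array([-0.25979957, -0.01646815, -0.96557874]))
```

View pics/w1.png

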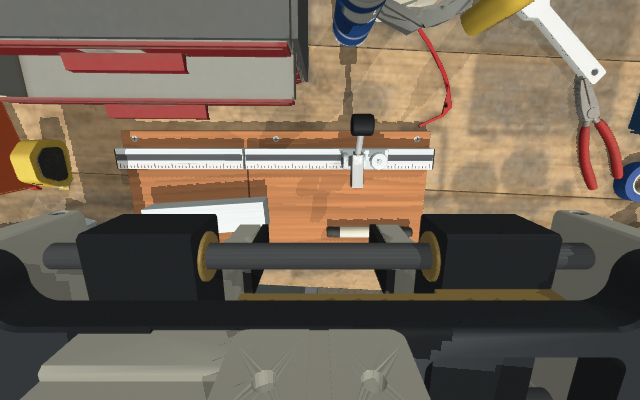

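Wrist view: knob at (362,125), exactly where predicted; the fence runs level from (115,150–170) to (435,150–170), stop leaf near (357,170), bar's right back corner near (267,200).

Run:
```python
from h import *
import pickle
s=pickle.load(open('w1.pkl','rb')); im=s['image']; 
hsv=cv2.cvtColor(im,cv2.COLOR_RGB2HSV)
bright=(hsv[...,1]<70)&(hsv[...,2]>140)
F=[];B=[]
for u in list(range(130,235,8))+list(range(255,330,8))+list(range(400,430,6)):
    c=np.where(bright[140:182,u])[0]+140
    if len(c): B.append(onz(s,u,c[0]-.5,.036)); F.append(onz(s,u,c[-1]+.5,.036))
for n,Q in (('front',F),('back',B)):
    Q=np.array(Q); p=np.polyfit(Q[:,1],Q[:,0],1); r=Q[:,0]-np.polyval(p,Q[:,1]); print(n,'x at y=-.1',np.polyval(p,-.1),'yaw',-np.degrees(np.arctan(p[0])),r.std())
# ends on row 160
for u in (115,435): print('end',onz(s,u,160,.036))
print('kerf',onz(s,244,160,.036))
m=(hsv[...,2]<60); l,_,st,ce=cv2.connectedComponentsWithStats(m.astype(np.uint8))[0:4]
for a,c in zip(st,ce):
    if 345<c[0]<380 and 105<c[1]<145 and a[4]>100: print(a,c,onz(s,*c,.1175))
print('leaf', [onz(s,u,170,.09) for u in (351,363)])
w=[(267,199),(143,212)]
for p in w: print('bar',onz(s,*p,.052))
```

```text
front x at y=-.1 0.5395883045358699 yaw 2.128050901175424 0.0003921503096148885
back x at y=-.1 0.5695937375091005 yaw 2.193829133579606 0.0004539732560746031
end [0.54263165 0.14244937 0.036     ]
end [ 0.5620648  -0.32282318  0.036     ]
kerf [ 0.55046349 -0.04506223  0.036     ]
[351 114  24  22 470] [362.10851064 124.18723404] [ 0.60731076 -0.20045305  0.1175    ]
leaf [array([ 0.55058104, -0.19501415,  0.09      ]), array([ 0.55121911, -0.21029641,  0.09      ])]
bar [ 0.49744657 -0.0810994   0.052     ]
bar [0.47012496 0.1006458  0.052     ]
```

Run:
```python
from h import *
import pickle
S=pickle.load(open('S0.pkl','rb')); s=S['scene'];d=S['side'];w=pickle.load(open('w1.pkl','rb'))
a=lambda u,v:(230+u/2.8,90+v/2.8)
b=lambda u,v:(220+u/3,140+v/3)
print('drawer corner',tri(s,a(131,25),d,b(597,70)))
print('w drawer',tri(w,(300,40),d,b(597,70)))
for z in (.05,.1,.15,.2): print(z,onz(w,295,103,z),onz(w,308,80,z))
goto([.607,-.1995,.19],yaw=2.2)
```

```text
drawer corner (array([ 0.66455534, -0.13813075,  0.1816063 ]), np.float64(0.018228463423639405))
w drawer (array([ 0.67414339, -0.12863231,  0.16485699]), np.float64(0.009122216446311069))
0.05 [ 0.63142662 -0.11873569  0.05      ] [ 0.66079771 -0.13517763  0.05      ]
0.1 [ 0.62804974 -0.12284891  0.1       ] [ 0.65369908 -0.13720741  0.1       ]
0.15 [ 0.62467286 -0.12696213  0.15      ] [ 0.64660044 -0.13923719  0.15      ]
0.2 [ 0.62129598 -0.13107534  0.2       ] [ 0.63950181 -0.14126697  0.2       ]
turn [0.3  0.06 0.1 ] shift cm [5.96 6.73 4.99] joints [  4.3   7.7  -8.7   0.1 -73.7  88.2]
tool axes in world
 [[-0.002  0.999  0.044]
 [-0.001  0.044 -0.999]
 [-1.    -0.002  0.001]]
```

Run:
```python
from h import *
goto([.592,-.2,.165],yaw=2.2,tilt=-20)
```

```text
turn [ 0.31  0.   20.1 ] shift cm [8.46 5.23 4.97] joints [  4.3   7.7  -8.7   0.1 -73.7  88.2]
tool axes in world
 [[-0.002  0.999  0.044]
 [-0.001  0.044 -0.999]
 [-1.    -0.002  0.001]]
```

Emit:
{"method": "servo_tool", "body": {
  "deltas": [
    [[0, 0, 7], [1, 1.5, 3], 5],
    [[0, 0, 14], [3, 3, 4.9], 5],
    [[0, 0, 20], [6, 4.5, 4.9], 5],
    [[0.3, 0, 20], [8.5, 5.2, 4.9], 5],
    [[0.3, 0, 20], [8.5, 5.2, 4.9], 5]
  ]
}}

```text
clock: 2.55
tool_pos: [0.589, -0.1977, 0.1613]
orientation: [90.2, 70.4, 2.5]
force: [-0.2, 0.1, 1.1]
opening: 0.0503
```

Run:
```python
from h import *
goto([.6125,-.1993,.109],yaw=2.2,tilt=-20)
s=snap('side','s2.png')
print(proj(s,[.607,-.1995,.124]))
x,y=300,100
cv2.imwrite('pics/s2c.png',cv2.resize(s['image'][y:y+180,x:x+200,::-1],None,fx=3,fy=3,interpolation=cv2.INTER_CUBIC))
```

```text
turn [ 0.02 -0.09  0.4 ] shift cm [5.71 0.46 0.26] joints [ -1.5   5.9 -25.2  -2.1 -39.4  95.2]
tool axes in world
 [[ 0.335  0.941  0.039]
 [ 0.014  0.036 -0.999]
 [-0.942  0.335 -0.001]]
[418.52924601 205.85615724]
```

View pics/s2c.png

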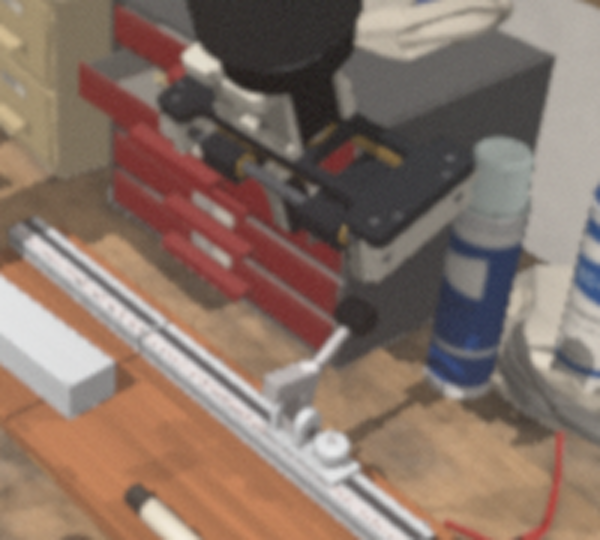

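The fingers hang just above the knob (419,205), clear of the drawers and of the blue can. Descending and closing.

Emit:
{"method": "servo_tool", "body": {
  "deltas": [
    [[0, 0, 0], [2, 0.3, 0.2], 5],
    [[0, 0, 0], [4, 0.4, 0.2], 5],
    [[0, 0, 0], [5.7, 0.4, 0.25], 5],
    [[0, 0, 0], [5.7, 0.4, 0.25], 5],
    [[0, 0, 0], [5.7, 0.4, 0.25], 5]
  ]
}}

```text
clock: 3.1
tool_pos: [0.6147, -0.199, 0.113]
orientation: [90.0, 70.2, 2.3]
force: [-0.3, -1.0, 0.9]
opening: 0.0497
```

Emit:
{"method": "servo_tool", "body": {
  "deltas": [
    [[0, 0, 0], [0.0, 0, 0], 3.2],
    [[0, 0, 0], [0, 0, 0], 2.8],
    [[0, 0, 0], [0, 0, 0], 2.2],
    [[0, 0, 0], [0, 0, 0], 2],
    [[0, 0, 0], [0, 0, 0], 2]
  ]
}}

```text
clock: 3.6
tool_pos: [0.6147, -0.1991, 0.1133]
orientation: [90.0, 70.2, 2.3]
force: [-0.4, -0.3, 0.5]
opening: 0.021
```

Run:
```python
from h import *
q,r,o=cur(); print(q,r.as_matrix().round(3),o['force'],o['moment'],o['opening'])
```

```text
[ 0.61469642 -0.19907086  0.11328897] [[ 0.339  0.94   0.041]
 [ 0.014  0.039 -0.999]
 [-0.941  0.339  0.   ]] [-0.40761215 -0.28054733  0.47309117] [-0.09674914  1.11882249 -0.06488539] 0.021042697795374883
```

Emit:
{"method": "servo_tool", "body": {
  "deltas": [
    [[0, 0, 0], [0.0, 0, 0], 1.5],
    [[0, 0, 0], [0, 0, 0], 1.5],
    [[0, 0, 0], [0, 0, 0], 1.5]
  ]
}}

```text
clock: 3.9
tool_pos: [0.6146, -0.1991, 0.1132]
orientation: [90.0, 70.2, 2.3]
force: [-0.7, 0.7, -0.1]
opening: 0.0152
```

Run:
```python
from h import *
s=snap('side')
t=snap('scene')
x,y=360,150
A=cv2.resize(s['image'][y:y+100,x:x+100,::-1],None,fx=4,fy=4,interpolation=cv2.INTER_CUBIC)
x,y=270,70
B=cv2.resize(t['image'][y:y+100,x:x+100,::-1],None,fx=4,fy=4,interpolation=cv2.INTER_CUBIC)
cv2.imwrite('pics/s3.png',np.hstack([A,B]))
```

```text
(no output)
```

View pics/s3.png

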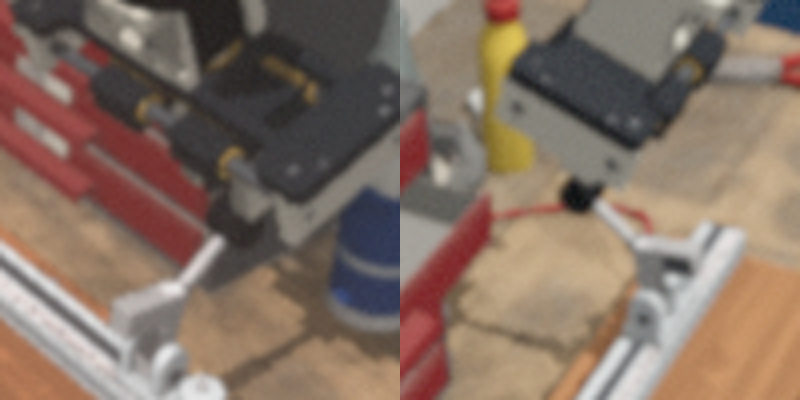

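The side half shows the knob near (419,204), close under the fingertips; the scene half shows it near (315,119), past the finger's edge. The jaws passed 24 mm without stopping, so the knob is not between the pads; checking geometry.

Run:
```python
from h import *
q,r,o=cur()
X=r.as_matrix()[:,0]
for n in('side','scene'):
    s=snap(n); print(n,'tcp',proj(s,q),'grasp',proj(s,q-.019*X),'knob',proj(s,[.607,-.1995,.124]),proj(s,[.607,-.1995,.1175]))
    if n=='side': S=s
print(tri(s,(315,118.7),S,(419.2,204.5)), q)
w=snap('wrist'); im=w['image']; cv2.imwrite('pics/w4.png',im[60:300,200:500,::-1].repeat(2,0).repeat(2,1))
print(proj(w,q),proj(w,q-.019*X))
```

```text
side tcp [420.59865798 208.57443902] grasp [419.32194514 202.87473542] knob [418.52924601 205.85615724] [418.17920463 208.34918958]
scene tcp [312.47325688 119.79592886] grasp [314.85798635 114.16796305] knob [315.35484942 116.80444477] [315.37057177 119.0923746 ]
(array([ 0.60866782, -0.19692661,  0.12246351]), np.float64(0.005819050146748148)) [ 0.6146454  -0.19912285  0.11321959]
[317.8480128  219.08391363] [317.76480758 228.29470351]
```

View pics/w4.png

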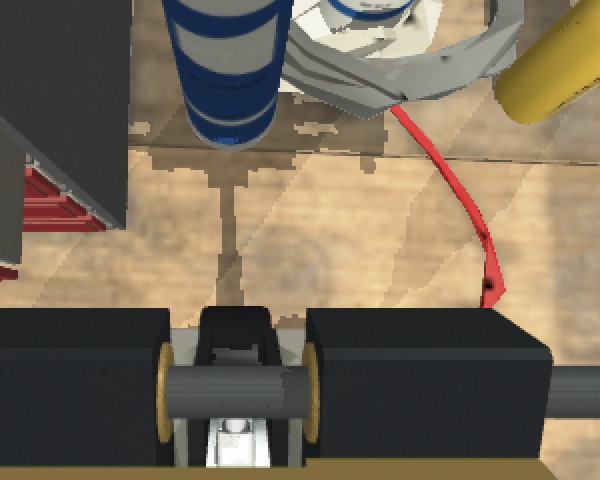

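Wrist crop: a dark arch at (237,320) spans the gap between the grey fingers (190 and 290), so the knob is in line sideways, but depth is unclear. I'll close further to tell.

Emit:
{"method": "servo_tool", "body": {
  "deltas": [
    [[0, 0, 0], [0.0, 0, 0], 0.5],
    [[0, 0, 0], [0, 0, 0], 0],
    [[0, 0, 0], [0, 0, 0], 0],
    [[0, 0, 0], [0, 0, 0], 0]
  ]
}}

```text
clock: 4.55
tool_pos: [0.6147, -0.1991, 0.1132]
orientation: [90.0, 70.2, 2.3]
force: [0.9, 0.5, 0.4]
opening: 0.0007
```

Run:
```python
from h import *
w=snap('wrist'); s=snap('side');t=snap('scene')
A=w['image'][100:300,220:420,::-1].repeat(2,0).repeat(2,1)
B=cv2.resize(s['image'][160:260,360:460,::-1],(400,400),interpolation=cv2.INTER_CUBIC)
cv2.imwrite('pics/w5.png',np.hstack([A,B]))
```

```text
(no output)
```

View pics/w5.png

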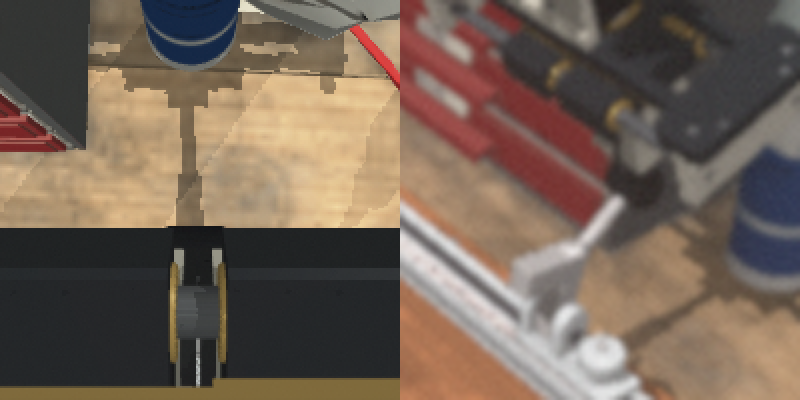

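Left crop: fingers fully shut at (197,250) with the black knob just past them; right: the leaf has not moved. Computing the knob's range from its seen width.

Run:
```python
from h import *
w=snap('wrist'); F=w['K'][0,0]; q,r,o=cur(); X=r.as_matrix()[:,0]
z=24/36*F/1000*1.5/1.5
print('F',F,'depth of knob from width 36px: ',.024*F/36)
for n,p in (('tcp',q),('grasp',q-.019*X),('knob',np.array([.607,-.1995,.124]))):
    c=w['R']@p+w['t']; print(n,c,proj(w,p))
h=np.array([.5584,-.2014,.056])
for a in np.radians([100,106,115,120,125,130]):
    k=h+.084*np.array([-np.cos(a),0,np.sin(a)]); print(np.degrees(a),k,proj(w,k),'depth',(w['R']@k+w['t'])[2], 'px radius',.012*F/(w['R']@k+w['t'])[2])
```

```text
F 280.3222071611794 depth of knob from width 36px:  0.18688147144078626
tcp [-0.00053348  0.01584464  0.20574348] [317.81254666 219.04716121]
grasp [-0.00054331  0.02058186  0.18734352] [317.72644103 228.25574856]
knob [-0.00044359  0.02249264  0.19432426] [317.89950399 229.90582007]
100.0 [ 0.57298645 -0.2014      0.13872385] [318.63354313 284.86767766] depth 0.17647775922224462 px radius 19.061135526420177
106.0 [ 0.58155354 -0.2014      0.13674598] [319.180308   270.47829004] depth 0.17924764185212824 px radius 18.766587114764953
115.0 [ 0.59389993 -0.2014      0.13212985] [319.92737025 250.25258761] depth 0.1849974290849818 px radius 18.18331477670915
119.99999999999999 [ 0.6004     -0.2014      0.12874613] [320.29424422 240.01944908] depth 0.1889738096567168 px radius 17.800702076360924
125.00000000000001 [ 0.60658042 -0.2014      0.12480877] [320.62187072 230.6556137 ] depth 0.19347152918767968 px radius 17.386881160540103
130.0 [ 0.61239416 -0.2014      0.12034773] [320.90801165 222.24216677] depth 0.19845635731644246 px radius 16.950157361653087
```

Emit:
{"method": "servo_tool", "body": {
  "deltas": [
    [[0, 0, 0], [-3, 0, 0], 4],
    [[0, 0, 0], [-6, 0, 0], 6],
    [[0, 0, 0], [-6, 0, 0], 8],
    [[0, 0, 0], [-6, 0, 0], 8],
    [[0, 0, 0], [-6, 0, 0], 8]
  ]
}}

```text
clock: 5.25
tool_pos: [0.594, -0.1998, 0.1689]
orientation: [90.0, 70.2, 2.4]
force: [0.8, 0.0, -0.2]
opening: 0.0351
```

Run:
```python
from h import *
q,r,o=cur(); X=r.as_matrix()[:,0];print(q)
w=snap('wrist'); s=snap('side')
print('knob pred',proj(w,[.607,-.1995,.124]),proj(w,[.607,-.1995,.110]),'tcp',proj(w,q),'side',proj(s,[.607,-.1995,.124]),proj(s,q))
A=w['image'][150:300,240:440,::-1].repeat(2,0).repeat(2,1)
B=cv2.resize(s['image'][160:235,360:460,::-1],(400,300),interpolation=cv2.INTER_CUBIC)
cv2.imwrite('pics/w6.png',np.hstack([A,B]))
```

```text
[ 0.59398007 -0.19980001  0.16893973]
knob pred [318.2383128  205.30118999] [318.26747345 206.25924698] tcp [317.80337069 219.04000621] side [418.52924601 205.85615724] [416.20718872 190.30844414]
```

View pics/w6.png

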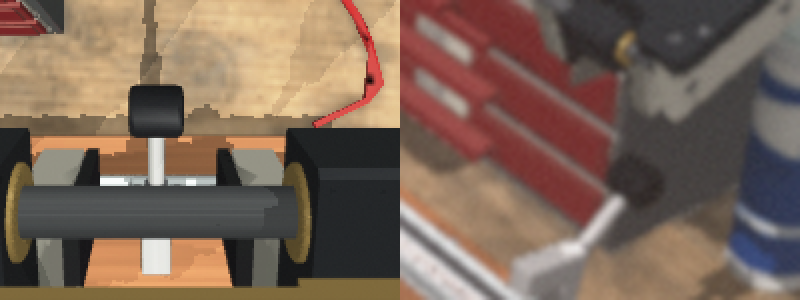

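Wrist crop: knob at full-frame (318,206), 27 px wide, as predicted for z≈0.124; finger ends top out at row 225. Checking where the visible fingertips really are.

Run:
```python
from h import *
q,r,o=cur(); M=r.as_matrix(); s=snap('side');w=snap('wrist'); print(o['opening'])
op=.038
for back in (0,.01,.019,.03,.04):
  for z in (op/2,op/2+.02):
    for y in (-.0095,.0095):
      p=q-back*M[:,0]+y*M[:,1]
      print(back,z,y,'side R',proj(s,p+z*M[:,2]).round(1),'L',proj(s,p-z*M[:,2]).round(1),'wrist R',((proj(w,p+z*M[:,2])-[240,150])*2).round(0),'L',((proj(w,p-z*M[:,2])-[240,150])*2).round(0))
```

```text
0.042721604532049574
0 0.019 -0.0095 side R [419.7 198.2] L [405.9 188.8] wrist R [207. 163.] L [104. 163.]
0 0.019 0.0095 side R [426.7 192.2] L [412.7 183.1] wrist R [208. 113.] L [103. 114.]
0 0.039 -0.0095 side R [427.3 203.3] L [398.9 184.2] wrist R [261. 163.] L [ 51. 163.]
0 0.039 0.0095 side R [434.3 197.2] L [405.7 178.5] wrist R [263. 113.] L [ 48. 114.]
0.01 0.019 -0.0095 side R [419.  194.9] L [405.1 185.6] wrist R [209. 173.] L [102. 173.]
0.01 0.019 0.0095 side R [426.  188.9] L [412.  179.8] wrist R [210. 122.] L [100. 122.]
0.01 0.039 -0.0095 side R [426.6 200. ] L [398.1 180.9] wrist R [266. 173.] L [ 45. 173.]
0.01 0.039 0.0095 side R [433.7 193.9] L [404.9 175.3] wrist R [268. 122.] L [ 43. 122.]
0.019 0.019 -0.0095 side R [418.3 191.9] L [404.4 182.6] wrist R [212. 183.] L [ 99. 183.]
0.019 0.019 0.0095 side R [425.4 185.9] L [411.3 176.8] wrist R [213. 130.] L [ 98. 130.]
0.019 0.039 -0.0095 side R [426. 197.] L [397.3 178. ] wrist R [271. 183.] L [ 40. 183.]
0.019 0.039 0.0095 side R [433.2 190.9] L [404.2 172.3] wrist R [273. 130.] L [ 37. 130.]
0.03 0.019 -0.0095 side R [417.5 188.2] L [403.5 179. ] wrist R [215. 197.] L [ 96. 197.]
0.03 0.019 0.0095 side R [424.7 182.2] L [410.5 173.1] wrist R [216. 141.] L [ 94. 141.]
0.03 0.039 -0.0095 side R [425.3 193.3] L [396.4 174.3] wrist R [277. 197.] L [ 33. 197.]
0.03 0.039 0.0095 side R [432.5 187.1] L [403.3 168.6] wrist R [281. 141.] L [ 30. 141.]
0.04 0.019 -0.0095 side R [416.8 184.8] L [402.6 175.5] wrist R [218. 211.] L [ 92. 211.]
0.04 0.019 0.0095 side R [424.  178.7] L [409.7 169.7] wrist R [220. 152.] L [ 90. 152.]
0.04 0.039 -0.0095 side R [424.6 189.9] L [395.5 170.9] wrist R [284. 211.] L [ 26. 211.]
0.04 0.039 0.0095 side R [431.9 183.6] L [402.5 165.2] wrist R [288. 152.] L [ 22. 152.]
```

Both views put the visible finger ends some 25–35 mm short of the nominal TCP, which explains the jaws closing over the top of the knob. I go 2.4 cm deeper than before, with room below, and close again.

Emit:
{"method": "servo_tool", "body": {
  "deltas": [
    [[0, 0, 0], [0, 0, 0], 5],
    [[0, 0, 0], [2.5, -0.1, 0], 5],
    [[0, 0, 0], [5, -0.2, 0], 5],
    [[0, 0, 0], [6.8, -0.3, 0], 5],
    [[0, 0, 0], [8.3, -0.4, 0], 5]
  ]
}}

```text
clock: 5.95
tool_pos: [0.618, -0.1988, 0.0874]
orientation: [90.0, 70.4, 2.4]
force: [0.4, 0.8, -0.0]
opening: 0.0501
```

Emit:
{"method": "servo_tool", "body": {
  "deltas": [
    [[0, 0, 0], [0, 0, 0], 3.2],
    [[0, 0, 0], [0, 0, 0], 2.6],
    [[0, 0, 0], [0, 0, 0], 2.2],
    [[0, 0, 0], [0, 0, 0], 2],
    [[0, 0, 0], [0, 0, 0], 1.8]
  ]
}}

```text
clock: 6.45
tool_pos: [0.6185, -0.1982, 0.0885]
orientation: [90.1, 70.3, 2.5]
force: [0.5, 4.5, 0.7]
opening: 0.0236
```

Run:
```python
from h import *
q,r,o=cur(); print(q,o['force'],o['moment'],o['opening']); X=r.as_matrix()[:,0];Y=r.as_matrix()[:,1]
d=np.array([.607,-.1995,.124])-q; print(d@X,d@Y)
```

```text
[ 0.61853307 -0.19816635  0.08852284] [0.50445364 4.48026644 0.7268063 ] [1.44359183 1.02559713 0.50761152] 0.02360117645739682
-0.037303866886915504 0.0010734545902287528
```

```bash
cat >> h.py <<'E'
def arc(angles,back=-.0373,yo=.001,h=(.5584,.056)):
    q,r,o=cur(); M=r.as_matrix(); k=q+back*M[:,0]+yo*M[:,1]; h=np.array(h)
    d=np.array([k[0]-h[0],k[2]-h[1]]); print('knob',k.round(4),'R',np.linalg.norm(d),'ang',np.degrees(np.arctan2(d[1],-d[0])),'F',o['force'].round(1),'op',o['opening'])
    for a in np.radians(angles):
        t=np.array([h[0]-.084*np.cos(a),k[1],h[1]+.084*np.sin(a)]); e=t-k; e[1]=-(0.04)*e[0]
        print(np.degrees(a).round(1),(r.inv().apply(e)*100).round(2))
E
python3 -c "
from h import *
arc([120,114,108,102,96,90,84,78,72,66,60,54,48,42,36,30,26.9])"
```

```text
knob [ 0.6069 -0.1987  0.124 ] R 0.08349986089149093 ang 125.5076114967729 F [0.5 4.5 0.7] op 0.02360117645739682
120.0 [-0.67 -0.45 -0.05]
114.0 [-1.31 -1.05 -0.12]
108.0 [-1.88 -1.71 -0.18]
102.0 [-2.38 -2.43 -0.25]
96.0 [-2.8  -3.2  -0.33]
90.0 [-3.14 -4.01 -0.4 ]
84.0 [-3.39 -4.85 -0.47]
78.0 [-3.56 -5.71 -0.54]
72.0 [-3.63 -6.59 -0.61]
66.0 [-3.61 -7.47 -0.68]
60.0 [-3.5  -8.34 -0.74]
54.0 [-3.29 -9.19 -0.8 ]
48.0 [ -3.   -10.02  -0.85]
42.0 [ -2.63 -10.81  -0.9 ]
36.0 [ -2.17 -11.56  -0.95]
30.0 [ -1.64 -12.26  -0.99]
26.9 [ -1.33 -12.6   -1.01]
```

Emit:
{"method": "servo_tool", "body": {
  "deltas": [
    [[0, 0, 0], [-0.65, -0.45, -0.03], 1.8],
    [[0, 0, 0], [-1.3, -1.05, -0.05], 1.8],
    [[0, 0, 0], [-1.9, -1.7, -0.05], 1.8],
    [[0, 0, 0], [-2.4, -2.4, -0.05], 1.8],
    [[0, 0, 0], [-2.8, -3.2, -0.05], 1.8]
  ]
}}

```text
clock: 6.95
tool_pos: [0.5768, -0.1996, 0.1031]
orientation: [90.2, 70.4, 2.5]
force: [3.3, -5.5, -14.0]
opening: 0.0239
```

```bash
sed -i 's/e\[1\]=-(0.04)/e[1]=.038/' h.py; python3 -c "
from h import *
arc([96,90,84,78,72,66,60,54,48,42,36,30,26.9])"
```

```text
knob [ 0.5653 -0.2001  0.1386] R 0.08290138596094646 ang 94.75332140333683 F [  3.3  -5.5 -14. ] op 0.023910857392823753
96.0 [-0.02  0.21  0.  ]
90.0 [-0.36 -0.6  -0.  ]
84.0 [-0.61 -1.44 -0.  ]
78.0 [-0.77 -2.31 -0.01]
72.0 [-0.84 -3.19 -0.01]
66.0 [-0.82 -4.07 -0.01]
60.0 [-0.71 -4.94 -0.01]
54.0 [-0.51 -5.79 -0.01]
48.0 [-0.21 -6.62 -0.02]
42.0 [ 0.16 -7.42 -0.02]
36.0 [ 0.62 -8.17 -0.02]
30.0 [ 1.16 -8.87 -0.02]
26.9 [ 1.46 -9.21 -0.02]
```

```bash
python3 -c "
from h import *
arc([90,84,78,72,66,60],h=(.5584,.0545))"
```

```text
knob [ 0.5653 -0.2001  0.1386] R 0.0843963185455244 ang 94.6689361021922 F [  3.3  -5.5 -14. ] op 0.023910857392823753
90.0 [-0.22 -0.65 -0.  ]
84.0 [-0.47 -1.49 -0.  ]
78.0 [-0.63 -2.36 -0.01]
72.0 [-0.7  -3.24 -0.01]
66.0 [-0.68 -4.12 -0.01]
60.0 [-0.57 -4.99 -0.01]
```

Emit:
{"method": "servo_tool", "body": {
  "deltas": [
    [[0, 0, 0], [-0.22, -0.65, 0.02], 1.8],
    [[0, 0, 0], [-0.47, -1.5, 0.03], 1.8],
    [[0, 0, 0], [-0.63, -2.35, 0.03], 1.8],
    [[0, 0, 0], [-0.7, -3.25, 0.03], 1.8],
    [[0, 0, 0], [-0.68, -4.1, 0.03], 1.8]
  ]
}}

```text
clock: 7.45
tool_pos: [0.5373, -0.2014, 0.0974]
orientation: [90.1, 70.2, 2.5]
force: [7.0, 2.1, -3.9]
opening: 0.0237
```

```bash
python3 -c "
from h import *
arc([66,60,54,48,42,36,30,26.9],h=(.5584,.0545))"
```

```text
knob [ 0.5256 -0.2019  0.1328] R 0.08487823688046776 ang 67.26242934927271 F [ 7.   2.1 -3.9] op 0.023731851786979844
66.0 [ 0.1  -0.18 -0.  ]
60.0 [ 0.21 -1.05 -0.  ]
54.0 [ 0.41 -1.91 -0.01]
48.0 [ 0.7  -2.74 -0.01]
42.0 [ 1.07 -3.54 -0.01]
36.0 [ 1.53 -4.29 -0.01]
30.0 [ 2.06 -4.99 -0.01]
26.9 [ 2.36 -5.33 -0.01]
```

Emit:
{"method": "servo_tool", "body": {
  "deltas": [
    [[0, 0, 0], [0.21, -1.05, 0], 1.8],
    [[0, 0, 0], [0.41, -1.9, 0], 1.8],
    [[0, 0, 0], [0.7, -2.75, 0], 1.8],
    [[0, 0, 0], [1.07, -3.55, 0], 1.8],
    [[0, 0, 0], [1.3, -3.9, 0], 1.8]
  ]
}}

```text
clock: 7.95
tool_pos: [0.5038, -0.2028, 0.0727]
orientation: [90.1, 70.1, 2.4]
force: [-7.5, 3.3, 12.4]
opening: 0.0234
```

```bash
python3 -c "
from h import *
arc([38,34,30,28,26,24],h=(.5584,.0545))"
```

```text
knob [ 0.4921 -0.2033  0.1081] R 0.0852387463092326 ang 38.943612058496186 F [-7.5  3.3 12.4] op 0.02341849433338597
38.0 [ 0.18 -0.05  0.  ]
34.0 [ 0.51 -0.54 -0.  ]
30.0 [ 0.87 -1.   -0.  ]
28.0 [ 1.06 -1.22 -0.  ]
26.0 [ 1.26 -1.44 -0.  ]
24.0 [ 1.47 -1.64 -0.  ]
```

Emit:
{"method": "servo_tool", "body": {
  "deltas": [
    [[0, 0, 0], [0.2, -0.3, 0], 1.8],
    [[0, 0, 0], [0.45, -0.7, 0], 1.8],
    [[0, 0, 0], [0.8, -1.15, 0], 1.8]
  ]
}}

```text
clock: 8.25
tool_pos: [0.4957, -0.2031, 0.062]
orientation: [90.0, 70.1, 2.4]
force: [-2.8, 2.9, 5.6]
opening: 0.0232
```

```bash
python3 -c "
from h import *
arc([30,28,26,24,22],h=(.5565,.0545))"
```

```text
knob [ 0.4839 -0.2036  0.0974] R 0.08432603859217924 ang 30.57243402855015 F [-2.8  2.9  5.6] op 0.02323920801275616
30.0 [ 0.08 -0.04 -0.  ]
28.0 [ 0.27 -0.26 -0.  ]
26.0 [ 0.47 -0.48 -0.  ]
24.0 [ 0.68 -0.69 -0.  ]
22.0 [ 0.89 -0.89 -0.  ]
```

Emit:
{"method": "servo_tool", "body": {
  "deltas": [
    [[0, 0, 0], [0.2, -0.2, 0], 1.8],
    [[0, 0, 0], [0.35, -0.35, 0], 1.8],
    [[0, 0, 0], [0.45, -0.45, 0], 1.8],
    [[0, 0, 0], [0.45, -0.45, 0], 1.8]
  ]
}}

```text
clock: 8.65
tool_pos: [0.4921, -0.2033, 0.056]
orientation: [90.0, 70.1, 2.4]
force: [-3.3, 1.7, 3.3]
opening: 0.0236
```

```bash
python3 -c "
from h import *
arc([26,24,22],h=(.5565,.0545))"
```

```text
knob [ 0.4803 -0.2038  0.0914] R 0.08464964043265724 ang 25.852198988733704 F [-3.3  1.7  3.3] op 0.02356055715100976
26.0 [0.03 0.06 0.  ]
24.0 [ 0.24 -0.15 -0.  ]
22.0 [ 0.45 -0.35 -0.  ]
```

Emit:
{"method": "servo_tool", "body": {
  "deltas": [
    [[0, 0, 0], [0.12, -0.06, 0], 1.8],
    [[0, 0, 0], [0.2, -0.1, 0], 1.8],
    [[0, 0, 0], [0.2, -0.1, 0], 1.8]
  ]
}}

```text
clock: 8.95
tool_pos: [0.4907, -0.2033, 0.0535]
orientation: [90.1, 70.2, 2.5]
force: [-3.8, 0.5, 4.5]
opening: 0.0233
```

```bash
python3 -c "
from h import *
arc([26,24,22],h=(.5565,.0545))"
```

```text
knob [ 0.479  -0.2038  0.0889] R 0.08479196867534965 ang 23.928974461130103 F [-3.8  0.5  4.5] op 0.02332109156960498
26.0 [-0.16  0.27  0.  ]
24.0 [0.05 0.06 0.  ]
22.0 [ 0.26 -0.13 -0.  ]
```

Emit:
{"method": "servo_tool", "body": {
  "deltas": [
    [[0, 0, 0], [0.2, -0.1, 0], 1.8],
    [[0, 0, 0], [0.3, -0.15, 0], 1.8],
    [[0, 0, 0], [0.3, -0.15, 0], 1.8]
  ]
}}

```text
clock: 9.25
tool_pos: [0.4887, -0.2033, 0.0495]
orientation: [90.1, 70.3, 2.5]
force: [-4.3, 1.3, 3.6]
opening: 0.0236
```

Run:
```python
from h import *
arc([24,22],h=(.5565,.0545))
s=snap('side');t=snap('scene')
for x in (.0,):
  k=[.481,-.2045,.094]; print(proj(s,k),proj(t,k))
A=cv2.resize(s['image'][180:280,330:430,::-1],(400,400),interpolation=cv2.INTER_CUBIC)
B=cv2.resize(t['image'][80:180,290:390,::-1],(400,400),interpolation=cv2.INTER_CUBIC)
cv2.imwrite('pics/d1.png',np.hstack([A,B]))
```

```text
knob [ 0.4771 -0.2039  0.085 ] R 0.08499836510199944 ang 21.001590224338443 F [-4.3  1.3  3.6] op 0.023581113469829326
24.0 [-0.26  0.37  0.  ]
22.0 [-0.05  0.17  0.  ]
[370.35476213 241.78910218] [364.33217127 141.07713078]
```

View pics/d1.png

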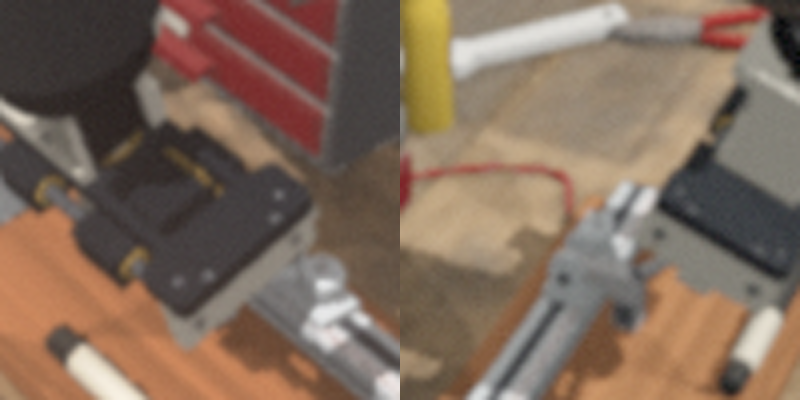

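Emit:
{"method": "servo_tool", "body": {
  "deltas": [
    [[0, 0, 0], [0.3, -0.1, 0], 1.8],
    [[0, 0, 0], [0.4, -0.15, 0], 1.8],
    [[0, 0, 0], [0.4, -0.15, 0], 1.8]
  ]
}}

```text
clock: 9.65
tool_pos: [0.4892, -0.2035, 0.0477]
orientation: [90.0, 70.2, 2.4]
force: [-17.6, 8.6, 35.9]
opening: 0.0238
```

Emit:
{"method": "servo_tool", "body": {
  "deltas": [
    [[0, 0, 0], [-0.2, 0, 0], 1.8],
    [[0, 0, 0], [-0.2, 0, 0], 2.6],
    [[0, 0, 0], [-0.2, 0, 0], 4],
    [[0, 0, 0], [-0.2, 0, 0], 5],
    [[0, 0, 0], [-0.2, 0, 0], 5]
  ]
}}

```text
clock: 10.15
tool_pos: [0.4882, -0.2036, 0.0492]
orientation: [90.0, 70.2, 2.4]
force: [0.5, -0.3, -0.4]
opening: 0.0441
```

Emit:
{"method": "servo_tool", "body": {
  "deltas": [
    [[0, 0, 0], [-3, -0.5, 0], 5],
    [[0, 0, -5], [-6, -1, 0], 5],
    [[0, 0, -12], [-9, -1, 0], 5],
    [[0, 0, -20], [-12, -2, 0], 4],
    [[0, 0, -20], [-13, -3, 0], 3]
  ]
}}

```text
clock: 10.65
tool_pos: [0.4188, -0.2073, 0.164]
orientation: [-74.7, 89.6, -162.1]
force: [0.4, 0.1, -0.7]
opening: 0.0391
```

Run:
```python
from h import *
q,r,o=cur(); print(q,o['force'],o['opening'])
goto([.43,-.02,.15],yaw=2.2)
w=snap('wrist');s=snap('side');t=snap('scene')
k=[.4815,-.2045,.094]; print(proj(s,k),proj(t,k),proj(w,k))
A=cv2.resize(s['image'][190:290,320:420,::-1],(400,400),interpolation=cv2.INTER_CUBIC)
B=cv2.resize(t['image'][80:180,300:400,::-1],(400,400),interpolation=cv2.INTER_CUBIC)
cv2.imwrite('pics/d2.png',np.hstack([A,B])); cv2.imwrite('pics/d2w.png',w['image'][:,:,::-1])
```

```text
[ 0.41881707 -0.20730244  0.16399329] [ 0.35690244  0.08397935 -0.65711448] 0.03906359477283806
turn [0.3  0.1  0.38] shift cm [  1.35   1.94 -18.67] joints [ -2.    2.  -26.6   0.2 -61.8  94.4]
tool axes in world
 [[-0.007  0.999  0.044]
 [-0.002  0.044 -0.999]
 [-1.    -0.007  0.002]]
[370.55783489 241.69096911] [364.13409021 141.01518406] [317.81217851 128.94544438]
```

View pics/d2.png

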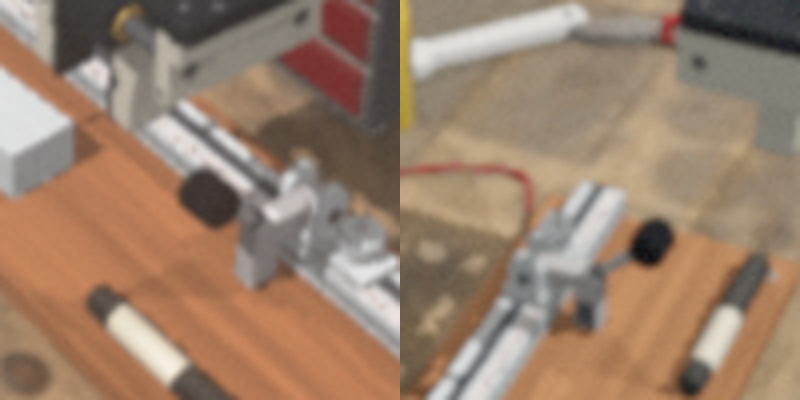

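Knob now at side (372,239) and scene (363,141), within 1–3 px of the fully-down prediction; the foot hangs in front of the fence and the marker is unmoved. I'll press the knob gently from above with shut fingers to confirm the hard rest (and calibrate the finger length).

Emit:
{"method": "servo_tool", "body": {
  "deltas": [
    [[0, 0, 0], [0, 3, -0.1], 2],
    [[0, 0, 0.3], [0, 6, -0.1], 0],
    [[0, 0, 0.3], [3, 6, -0.1], 0],
    [[0, 0, 0.3], [5, 6, -0.1], 0],
    [[0, 0, 0.3], [6, 6, -0.1], 0]
  ]
}}

```text
clock: 11.3
tool_pos: [0.4732, -0.2026, 0.0974]
orientation: [-146.4, 89.9, 126.0]
force: [-0.8, -0.2, 0.7]
opening: 0.0012
```

Emit:
{"method": "servo_tool", "body": {
  "deltas": [
    [[0, 0, 0], [0.4, 0, 0], 0],
    [[0, 0, 0], [0.8, 0, 0], 0],
    [[0, 0, 0], [1, 0, 0], 0],
    [[0, 0, 0], [1, 0, 0], 0]
  ]
}}

```text
clock: 11.7
tool_pos: [0.4735, -0.2027, 0.0878]
orientation: [-173.2, 89.9, 99.1]
force: [0.7, -0.5, -0.4]
opening: 0.0003
```

Emit:
{"method": "servo_tool", "body": {
  "deltas": [
    [[0, 0, 0], [0.2, 0, 0], 0],
    [[0, 0, 0], [0.4, 0, 0], 0],
    [[0, 0, 0], [0.4, 0, 0], 0]
  ]
}}

```text
clock: 12.0
tool_pos: [0.4735, -0.2026, 0.0838]
orientation: [178.9, 89.9, 91.2]
force: [-0.3, -0.5, 0.5]
opening: 0.0007
```

Emit:
{"method": "servo_tool", "body": {
  "deltas": [
    [[0, 0, 0], [0.2, 0, 0], 0],
    [[0, 0, 0], [0.3, 0, 0], 0],
    [[0, 0, 0], [0.4, 0, 0], 0]
  ]
}}

```text
clock: 12.3
tool_pos: [0.4734, -0.2026, 0.0797]
orientation: [-175.7, 89.9, 96.7]
force: [0.6, -0.2, 0.3]
opening: 0.0005
```

Emit:
{"method": "servo_tool", "body": {
  "deltas": [
    [[0, 0, 0], [0.1, 0, 0], 0],
    [[0, 0, 0], [0.2, 0, 0], 0],
    [[0, 0, 0], [0.2, 0, 0], 0]
  ]
}}

```text
clock: 12.6
tool_pos: [0.4734, -0.2026, 0.0775]
orientation: [-168.9, 89.9, 103.5]
force: [-0.4, 1.2, 0.5]
opening: 0.0004
```

Emit:
{"method": "servo_tool", "body": {
  "deltas": [
    [[0, 0, 0], [0.1, 0, 0], 0],
    [[0, 0, 0], [0.2, 0, 0], 0],
    [[0, 0, 0], [0.2, 0, 0], 0]
  ]
}}

```text
clock: 12.9
tool_pos: [0.4733, -0.2026, 0.0753]
orientation: [-161.8, 89.9, 110.6]
force: [0.5, -0.0, -0.7]
opening: 0.0005
```

Emit:
{"method": "servo_tool", "body": {
  "deltas": [
    [[0, 0, 0], [0.1, 0, 0], 0],
    [[0, 0, 0], [0.2, 0, 0], 0],
    [[0, 0, 0], [0.3, 0, 0], 0],
    [[0, 0, 0], [0.3, 0, 0], 0]
  ]
}}

```text
clock: 13.3
tool_pos: [0.4731, -0.2026, 0.0722]
orientation: [-153.0, 89.9, 119.4]
force: [-1.0, -0.2, 0.2]
opening: 0.0006
```

Emit:
{"method": "servo_tool", "body": {
  "deltas": [
    [[0, 0, 0], [0.1, 0, 0], 0],
    [[0, 0, 0], [0.2, 0, 0], 0],
    [[0, 0, 0], [0.3, 0, 0], 0],
    [[0, 0, 0], [0.3, 0, 0], 0]
  ]
}}

```text
clock: 13.7
tool_pos: [0.4717, -0.2026, 0.0688]
orientation: [-122.2, 89.8, 150.2]
force: [-5.2, 0.7, 2.0]
opening: 0.0004
```

Run:
```python
from h import *
q,r,o=cur(); print(q,o['force'],o['opening'])
s=snap('side');t=snap('scene')
print('tcp',proj(s,q),proj(t,q))
A=cv2.resize(s['image'][190:290,320:420,::-1],(400,400),interpolation=cv2.INTER_CUBIC)
B=cv2.resize(t['image'][80:180,300:400,::-1],(400,400),interpolation=cv2.INTER_CUBIC)
cv2.imwrite('pics/d3.png',np.hstack([A,B]))
```

```text
[ 0.47173539 -0.20260805  0.06879783] [-5.23510679  0.70141707  1.99639763] 0.0004148446359865241
tcp [365.4486996  252.44325455] [366.77288314 151.11052421]
```

View pics/d3.png

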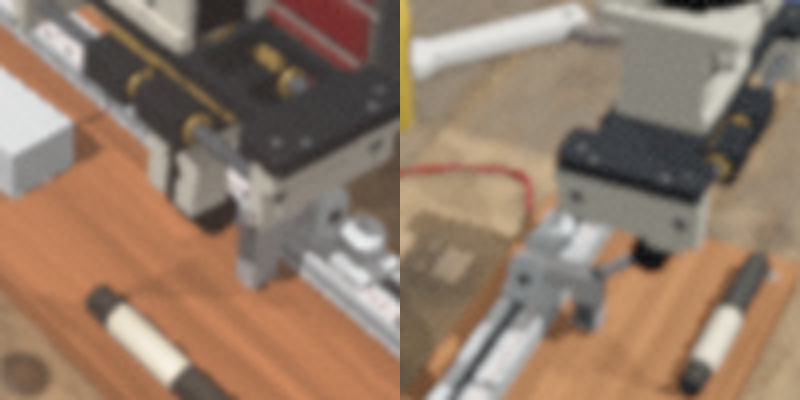

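The fingertip touches the knob's front-top edge (side crop (195,215)); leaf unchanged. Triangulating the knob from the released pictures.

Run:
```python
from h import *
s=snap('side');t=snap('scene')
im=cv2.imread('pics/d2.png'); g=cv2.cvtColor(im,cv2.COLOR_BGR2GRAY)
for nm,x0,rr,o in (('side',0,(150,240,165,250),(320,190)),('scene',400,(210,275,620,690),(300,80))):
    r0,r1,c0,c1=rr
    m=(g[r0:r1,c0:c1]<70).astype(np.uint8); n,l,st,ce=cv2.connectedComponentsWithStats(m); i=1+st[1:,4].argmax()
    c=ce[i]+[c0-x0,r0]; px=c/4+o; print(nm,st[i],px)
    if nm=='side': ps=px
    else: pt=px
print('knob',tri(t,pt,s,ps))
print('onx',)
for a in (26.9,30,35,40,45):
    k=[.5575-.084*np.cos(np.radians(a)),-.2045,.0555+.084*np.sin(np.radians(a))]; print(a,np.round(k,4),(proj(s,k)-ps).round(1),(proj(t,k)-pt).round(1))
```

```text
side [  17   24   57   52 2010] [372.43669154 239.81567164]
scene [  10   11   42   45 1331] [362.67749812 140.79939895]
knob (array([ 0.48572628, -0.20344628,  0.0949249 ]), np.float64(0.002418149111888314))
onx
26.9 [ 0.4826 -0.2045  0.0935] [-1.4  1.8] [1.  0.2]
30 [ 0.4848 -0.2045  0.0975] [-0.5 -0.1] [ 0.3 -1.4]
35 [ 0.4887 -0.2045  0.1037] [ 1.3 -3.2] [-1.1 -4. ]
40 [ 0.4932 -0.2045  0.1095] [ 3.3 -6.3] [-2.7 -6.6]
45 [ 0.4981 -0.2045  0.1149] [ 5.4 -9.4] [-4.5 -9.1]
```

Emit:
{"method": "servo_tool", "body": {
  "deltas": [
    [[0, 0, 0], [-1.2, 0, 0], 0],
    [[0, 0, 0], [-1.2, 1.4, 0], 0],
    [[0, 0, 0], [-1, 1.4, 0], 0],
    [[0, 0, 0], [-0.6, 1.4, 0], 0],
    [[0, 0, 0], [-0.4, 1.4, 0], 0]
  ]
}}

```text
clock: 14.4
tool_pos: [0.4859, -0.2019, 0.0722]
orientation: [-127.0, 89.8, 145.3]
force: [-0.2, -0.2, 0.4]
opening: 0.0006
```

Emit:
{"method": "servo_tool", "body": {
  "deltas": [
    [[0, 0, 0], [0.1, 0, 0], 0],
    [[0, 0, 0], [0.2, 0, 0], 0],
    [[0, 0, 0], [0.3, 0, 0], 0],
    [[0, 0, 0], [0.3, 0, 0], 0]
  ]
}}

```text
clock: 14.8
tool_pos: [0.4857, -0.2019, 0.0695]
orientation: [-123.2, 89.8, 149.1]
force: [-2.2, 1.0, 4.6]
opening: 0.0008
```

Emit:
{"method": "servo_tool", "body": {
  "deltas": [
    [[0, 0, 0], [0.1, 0, 0], 0],
    [[0, 0, 0], [0.2, 0, 0], 0],
    [[0, 0, 0], [0.2, 0, 0], 0],
    [[0, 0, 0], [0.2, 0, 0], 0]
  ]
}}

```text
clock: 15.2
tool_pos: [0.4857, -0.202, 0.0691]
orientation: [-122.4, 89.8, 150.0]
force: [-5.5, 3.7, 15.4]
opening: 0.0006
```

Contact at nominal z≈0.070 and 15 N with no motion: the leaf is at its hard rest, and the true fingertips sit about 36 mm behind the reported TCP. Now to the front of the bar.

Emit:
{"method": "servo_tool", "body": {
  "deltas": [
    [[0, 0, 0], [-4, 0, 0], 0],
    [[0, 0, 0], [-8, -1, -2], 0],
    [[0, 0, 0], [-8, -3, -6], 0],
    [[0, 0, 0], [-8, -5, -10], 0],
    [[0, 0, 0], [-8, -6.5, -14], 0]
  ]
}}

```text
clock: 15.7
tool_pos: [0.4141, -0.0641, 0.1497]
orientation: [-144.3, 89.8, 128.0]
force: [1.4, 1.2, 1.0]
opening: -0.0
```

Run:
```python
from h import *
goto([.405,.01,.0],yaw=2.2)
w=snap('wrist'); cv2.imwrite('pics/w7.png',w['image'][:,:,::-1])
```

```text
turn [ 0.09 -0.13  0.09] shift cm [14.99 -0.59 -7.4 ] joints [ 18.3  -2.5 -32.9  -0.2 -59.6  74.1]
tool axes in world
 [[-0.002  0.999  0.04 ]
 [ 0.002  0.04  -0.999]
 [-1.    -0.002 -0.002]]
```

Emit:
{"method": "servo_tool", "body": {
  "deltas": [
    [[0, 0, 0], [2, -0.6, -4], 0],
    [[0, 0, 0], [6, -0.6, -7.4], 0],
    [[0, 0, 0], [10, -0.6, -7.4], 0],
    [[0, 0, 0], [13, -0.6, -7.4], 0],
    [[0, 0, 0], [15, -0.6, -7.4], 0]
  ]
}}

```text
clock: 16.25
tool_pos: [0.402, 0.0139, -0.0017]
orientation: [-137.8, 89.8, 134.7]
force: [1.2, 0.2, 0.4]
opening: 0.0005
```

Emit:
{"method": "servo_tool", "body": {
  "deltas": [
    [[0, 0, 0], [0.3, 0.5, 0], 0],
    [[0, 0, 0], [0.3, 1, 0], 0],
    [[0, 0, 0], [0.3, 1.5, 0], 0],
    [[0, 0, 0], [0.3, 2, 0], 0],
    [[0, 0, 0], [0.3, 2.5, 0], 0]
  ]
}}

```text
clock: 16.75
tool_pos: [0.4283, 0.0153, -0.0038]
orientation: [-167.4, 89.8, 105.0]
force: [-0.4, -0.3, 1.3]
opening: 0.0001
```

Run:
```python
from h import *
q,r,o=cur(); print(q,o['force'],o['opening'])
s=snap('side');t=snap('scene')
A=cv2.resize(s['image'][160:280,230:350,::-1],(400,400),interpolation=cv2.INTER_CUBIC)
B=cv2.resize(t['image'][160:300,250:390,::-1],(400,400),interpolation=cv2.INTER_CUBIC)
cv2.imwrite('pics/p1.png',np.hstack([A,B]))
```

```text
[ 0.42825541  0.0152838  -0.00382182] [-0.39114948 -0.28344128  1.32654838] 0.00014734182218062984
```

View pics/p1.png

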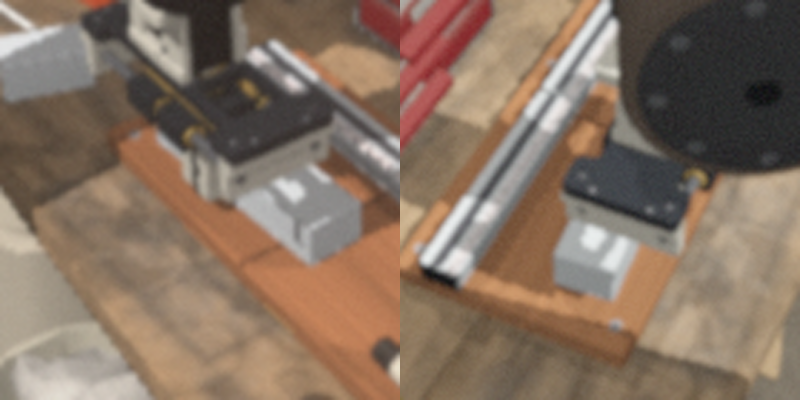

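The fingers stand just in front of the bar's front face (side crop (215,195)); pushing toward the fence now.

Emit:
{"method": "servo_tool", "body": {
  "deltas": [
    [[0, 0, 0], [0, 0.4, 0], 0],
    [[0, 0, 0], [0, 0.9, 0], 0],
    [[0, 0, 0], [0, 1.5, 0], 0],
    [[0, 0, 0], [0, 2.1, 0], 0],
    [[0, 0, 0], [0, 2.7, 0], 0]
  ]
}}

```text
clock: 17.35
tool_pos: [0.4505, 0.0146, -0.0048]
orientation: [-99.6, 89.5, 172.7]
force: [-14.1, 0.5, 12.4]
opening: 0.0005
```

Emit:
{"method": "servo_tool", "body": {
  "deltas": [
    [[0, 0, 0], [0, 0.4, 0], 0],
    [[0, 0, 0], [0, 0.8, 0], 0],
    [[0, 0, 0], [0, 1.2, 0], 0],
    [[0, 0, 0], [0, 1.6, 0], 0],
    [[0, 0, 0], [0, 2, 0], 0]
  ]
}}

```text
clock: 17.85
tool_pos: [0.4656, 0.0135, -0.0056]
orientation: [-87.7, 89.0, -175.5]
force: [-14.0, -0.0, 12.4]
opening: 0.0006
```

Upward force of 12 N: something touches underneath (tip on board or body on bar). Raise a little.

Emit:
{"method": "servo_tool", "body": {
  "deltas": [
    [[0, 0, -0.5], [-0.3, 0, 0], 0],
    [[0, 0, -1], [-0.6, 0, 0], 0],
    [[0, 0, -1], [-0.6, 0, 0], 0]
  ]
}}

```text
clock: 18.15
tool_pos: [0.4652, 0.0133, 0.0006]
orientation: [-88.8, 87.9, -176.5]
force: [-4.0, 0.9, -1.8]
opening: 0.0003
```

Emit:
{"method": "servo_tool", "body": {
  "deltas": [
    [[0, 0, 0], [0, 0.3, 0], 0],
    [[0, 0, 0], [0, 0.6, 0], 0],
    [[0, 0, 0], [0, 0.9, 0], 0],
    [[0, 0, 0], [0, 1.2, 0], 0]
  ]
}}

```text
clock: 18.55
tool_pos: [0.4725, 0.0124, -0.0002]
orientation: [-86.6, 87.5, -174.4]
force: [-16.0, 0.2, 16.0]
opening: 0.0004
```

Run:
```python
from h import *
q,r,o=cur(); print(q,o['force'],o['moment'],r.as_matrix().round(3))
s=snap('side');t=snap('scene');w=snap('wrist')
A=cv2.resize(s['image'][150:270,230:350,::-1],(400,400),interpolation=cv2.INTER_CUBIC)
B=w['image'][60:260,120:320,::-1].repeat(2,0).repeat(2,1)
cv2.imwrite('pics/p2.png',np.hstack([A,B]))
```

```text
[ 4.72503609e-01  1.23573573e-02 -2.16073233e-04] [-16.03077315   0.16051368  16.04622557] [ 0.22140087  5.80453294 -0.07620515] [[-0.044  0.998  0.038]
 [-0.004  0.038 -0.999]
 [-0.999 -0.044  0.003]]
```

View pics/p2.png

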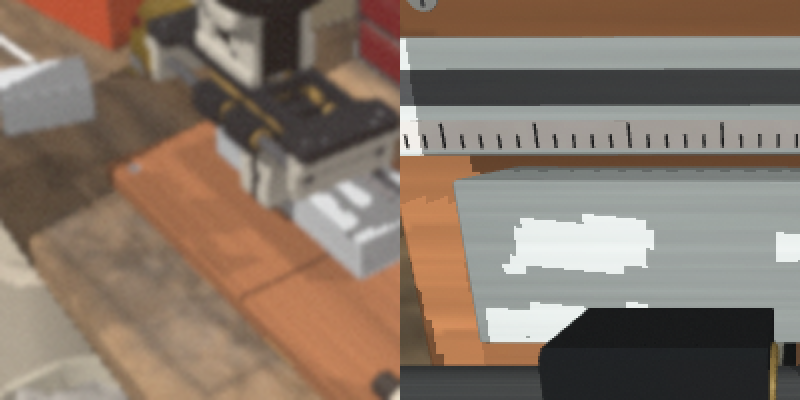

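Right crop: bar (back-left top corner at full-frame (148,151)) nearly parallel to the fence edge (row 137), a small gap remaining; the tool has tilted 2.5° under load. Compute the gap and correct the tilt.

```bash
cat >> h.py <<'E'
def fx(y): return .5396+.1*-.0384-.0384*y if False else .5396-.0384*(y+.1)
E
python3 - <<'E'
from h import *
w=snap('wrist')
c=onz(w,147.5,151,.052); print(c,'gap',fx(c[1])-c[0])
for u in (160,200,240,300): print(onz(w,u,137.5,.036), fx(onz(w,u,137.5,.036)[1]))
# back edge further along
b=onz(w,300,60+168/2,.052);print(b,fx(b[1])-b[0])
goto([.47,.0135,.002],yaw=2.2)
E
```

```text
[0.52658131 0.09912657 0.052     ] gap 0.0053722301174646825
[0.53176743 0.10088283 0.036     ] 0.5318860994829455
[0.53258647 0.07906481 0.036     ] 0.5327239114701269
[0.53340589 0.05723664 0.036     ] 0.5335621131130671
[0.53463573 0.02447534 0.036     ] 0.5348201467768742
[0.53285818 0.02345639 0.052     ] 0.0020010911560612854
turn [-0.01  0.14  2.4 ] shift cm [-0.21 -0.36 -0.11] joints [ 24.6  15.8 -35.3  -1.2 -41.1  68.5]
tool axes in world
 [[-0.042  0.998  0.038]
 [-0.004  0.038 -0.999]
 [-0.999 -0.042  0.002]]
```

Emit:
{"method": "servo_tool", "body": {
  "deltas": [
    [[0, 0, 1.2], [-0.3, -0.5, -0.5], 0],
    [[0, 0, 2.4], [-0.3, -0.5, -1.5], 0],
    [[0, 0, 2.4], [-0.3, -0.5, -1.7], 0],
    [[0, 0, 2.4], [-0.3, -0.1, -1.7], 0]
  ]
}}

```text
clock: 19.15
tool_pos: [0.4725, 0.0299, 0.0031]
orientation: [21.5, 89.9, -66.2]
force: [0.9, 0.8, -0.6]
opening: 0.0005
```

Emit:
{"method": "servo_tool", "body": {
  "deltas": [
    [[0, 0, 0.2], [0, 0.3, 0], 0],
    [[0, 0, 0.2], [0, 0.6, 0], 0],
    [[0, 0, 0.2], [0, 0.9, 0], 0],
    [[0, 0, 0.2], [0, 0.9, 0], 0]
  ]
}}

```text
clock: 19.55
tool_pos: [0.479, 0.0291, 0.0024]
orientation: [-19.7, 89.8, -107.5]
force: [-9.1, 1.3, 7.3]
opening: 0.0006
```

Run:
```python
from h import *
goto([.4765,.03,.002],yaw=2.2); print(cur()[0],cur()[2]['force'])
```

```text
turn [-0.01  0.2   0.07] shift cm [ 0.04 -0.25 -0.1 ] joints [ 27.2  14.7 -37.    0.2 -38.4  64.8]
tool axes in world
 [[-0.001  0.999  0.038]
 [-0.004  0.038 -0.999]
 [-1.    -0.001  0.003]]
[0.47899672 0.02905318 0.00237919] [-9.05401083  1.30909601  7.28238008]
```

Emit:
{"method": "servo_tool", "body": {
  "deltas": [
    [[0, 0, 0], [-0.15, 0.2, 0], 0],
    [[0, 0, 0], [-0.15, 0.35, 0], 0],
    [[0, 0, 0], [-0.15, 0.5, 0], 0],
    [[0, 0, 0], [-0.15, 0.5, 0], 0]
  ]
}}

```text
clock: 19.95
tool_pos: [0.4795, 0.028, 0.0026]
orientation: [-63.1, 89.4, -151.1]
force: [-15.2, 5.6, 9.0]
opening: 0.0008
```

Emit:
{"method": "servo_tool", "body": {
  "deltas": [
    [[0, 0, 0], [-0.1, 0.15, 0], 0],
    [[0, 0, 0], [-0.1, 0.3, 0], 0],
    [[0, 0, 0], [-0.1, 0.3, 0], 0]
  ]
}}

```text
clock: 20.25
tool_pos: [0.4792, 0.0273, 0.0026]
orientation: [-70.2, 89.0, -158.2]
force: [-13.6, 5.8, 8.8]
opening: 0.0005
```

```bash
cat >> h.py <<'E'
def barcheck(save=None):
    # back top edge of bar and left end, from wrist: light/grey region next to orange board
    w=snap('wrist',save); return w
E
python3 - <<'E'
from h import *
q,r,o=cur(); print(q,o['force'])
w=snap('wrist','w8.png'); im=cv2.cvtColor(w['image'],cv2.COLOR_RGB2HSV)
for u in range(60,330,20):
    c=im[120:200,u]; print(u,''.join('o' if (p[1]>90 and 3<p[0]<22) else ('d' if p[2]<90 else ('W' if p[2]>215 else 'g')) for p in c))
E
```

```text
[0.47921516 0.02727587 0.00258665] [-13.58078599   5.75807251   8.80174971]
60 oooooooooooooooooooooooooooooooooooooooooooooooooooooooooooooooooooooooogooggggg
80 ooooooooooooooooooogooggogoooooooooooooooooooooooooooooooooooooooooooooooogggggg
100 oooooooooooooooooooooooooooooooooooooooooooooooooooooooooooooooooooooooggggggggg
120 ggggWWWWWWWWWWggddddddddddgoooooooooooooooooooooooooooooooogoooooooooooooooogooo
140 ddddggggggggggggggggggggggggoooooooooooooooooooooooooooooooooooooooooooooooooooo
160 ddddggggggggggggggggggggggggoooooooooooooooooooooooooooooooooooooooooooooooooooo
180 dddgggggggggggggggggggggggggoooooooooooooooooooooooooooooooooooooooooooooooooooo
200 dddgggggggggggggggddgggggggggggggggggggggggggggggggWWWWWWWWWWWWWWWWWWWWWWWWggggg
220 dddggggggggggggggggggggggggggggggggggggggggggggggWWWWWWWWWWWWWWWWWWWWWWWgggggggg
240 dddgggggggggggggggggggggggggggggggggggggggggggggggWWWWWWWWWWWWWWWWWWWWWWWWgggggg
260 dddggggggggggggggggggggggggggggggggggggggggggggggggggggggggggggggggggggggggggggg
280 dddggggggggggggggggggggggggggggggggggggggggggggggggggggggggggggggggggggggggggggg
300 dddggggggggggggggggggggggggggggggggggggggggggggggggggggggggggggggggggggggggggggg
320 dddggggggggggggggggggggggggggggggggggggggggggggggggggggggggggggggggggggggggggggg
```

No board colour is left between fence and bar (all columns), and the tool is stopped at 14 N: the bar is flat on the fence. Now check surroundings for the end push.

Run:
```python
from h import *
import pickle
S=pickle.load(open('S0.pkl','rb')); s=S['scene'];d=S['side']
print('tape',tri(s,(236,305),d,(283,158)),'offcut top',onz(s,300,325,.034),onz(s,325,340,.034),onz(s,277,325,.034),onz(s,300,310,.034))
print('tape pts',onz(s,258,318,.0),onz(s,256,295,.059),onz(d,298,163,.03))
w=snap('wrist'); im=cv2.cvtColor(w['image'],cv2.COLOR_RGB2HSV)
for v in (155,165,175):
    c=im[v,170:215]; u=170+np.where(~((c[:,1]>90)&(c[:,0]<22)))[0][0]; print(u,onz(w,u-.5,v,.052))
goto([.4793,.0273,.08],yaw=2.2)
```

```text
tape (array([0.53307951, 0.25357417, 0.02734325]), np.float64(0.006453701098039978)) offcut top [0.40728127 0.23831629 0.034     ] [0.35727198 0.2425583  0.034     ] [0.44221296 0.25630627 0.034     ] [0.42101858 0.21373352 0.034     ]
tape pts [0.49115153 0.24710728 0.        ] [0.49555031 0.23522096 0.059     ] [0.5564209 0.2058952 0.03     ]
182 [0.52929081 0.09911496 0.052     ]
184 [0.5241465  0.09857168 0.052     ]
185 [0.51888612 0.09853963 0.052     ]
turn [-0.21  0.33  0.92] shift cm [-7.74 -0.12  0.04] joints [ 26.7  15.2 -36.1  -0.1 -39.7  65.4]
tool axes in world
 [[-0.016  0.999  0.035]
 [-0.006  0.035 -0.999]
 [-1.    -0.016  0.006]]
```

Bar left end at y≈0.0985, 113 mm to slide. The tape (x 0.49–0.57, y 0.21–0.29) calls for turning the gripper 90° so that its long body lies across the fence.

Emit:
{"method": "servo_tool", "body": {
  "deltas": [
    [[0, 0, 0], [-1, -3, 0], 0],
    [[0, 0, 0.5], [-5, -4, 0], 0],
    [[8, 0, 0.9], [-8, -4, -1], 0],
    [[16, 0, 0.9], [-10, -4, -3], 0],
    [[24, 0, 0.9], [-10, -3, -6], 0]
  ]
}}

```text
clock: 20.85
tool_pos: [0.4506, 0.0877, 0.1062]
orientation: [63.2, 89.6, -49.3]
force: [0.7, -0.1, -0.1]
opening: 0.0008
```

Emit:
{"method": "servo_tool", "body": {
  "deltas": [
    [[8, 0, 0], [0, 0, -2], 0],
    [[16, 0, 0], [0, 0, -4], 0],
    [[24, 0, 0], [0, 0, -5], 0],
    [[32, 0, 0], [0, 0, -5], 0],
    [[40, 0, 0], [0, 0, -5], 0]
  ]
}}

```text
clock: 21.35
tool_pos: [0.4706, 0.1343, 0.1059]
orientation: [103.5, 89.6, -49.2]
force: [0.5, -0.7, -0.8]
opening: 0.0005
```

```bash
cat >> h.py <<'E'
def goto2(p,yaw=2.2):
    q,r,o=cur(); c,s=np.cos(np.radians(yaw)),np.sin(np.radians(yaw))
    T=R.from_matrix(np.c_[[0,0,-1.],[s,-c,0],[-c,-s,0]])
    print('q',q.round(4),'F',o['force'].round(1),'turn',(r.inv()*T).as_rotvec(degrees=True).round(2),'shift',(r.inv().apply(np.array(p)-q)*100).round(2),'j',np.round(o['joint_pos'],0))
E
python3 -c "
from h import *
goto2([.509,.14,.08])"
```

```text
q [0.4706 0.1343 0.1059] F [ 0.5 -0.7 -0.8] turn [25.08 -0.2  -0.41] shift [ 2.61  1.24 -3.67] j [ 39.   7. -29.   1. -53. -12.]
```

Emit:
{"method": "servo_tool", "body": {
  "deltas": [
    [[8, 0, 0], [0.5, 0.6, -2], 0],
    [[16, 0, 0], [1.5, 1.2, -3.7], 0],
    [[24, -0.2, -0.4], [2.6, 1.2, -3.7], 0],
    [[25.1, -0.2, -0.4], [2.6, 1.2, -3.7], 0]
  ]
}}

```text
clock: 21.75
tool_pos: [0.5091, 0.1397, 0.0784]
orientation: [27.0, 89.8, -151.0]
force: [-0.4, -1.2, -0.7]
opening: 0.0001
```

Run:
```python
from h import *
goto2([.508,.135,.0])
t=snap('scene');s=snap('side')
A=cv2.resize(s['image'][140:260,240:360,::-1],(400,400),interpolation=cv2.INTER_CUBIC)
B=cv2.resize(t['image'][180:320,210:350,::-1],(400,400),interpolation=cv2.INTER_CUBIC)
cv2.imwrite('pics/e1.png',np.hstack([A,B]))
```

```text
q [0.5091 0.1397 0.0784] F [-0.4 -1.2 -0.7] turn [-0.25  0.15 -0.08] shift [7.84 0.46 0.11] j [ 37.  13. -26.  -0. -51. -35.]
```

View pics/e1.png

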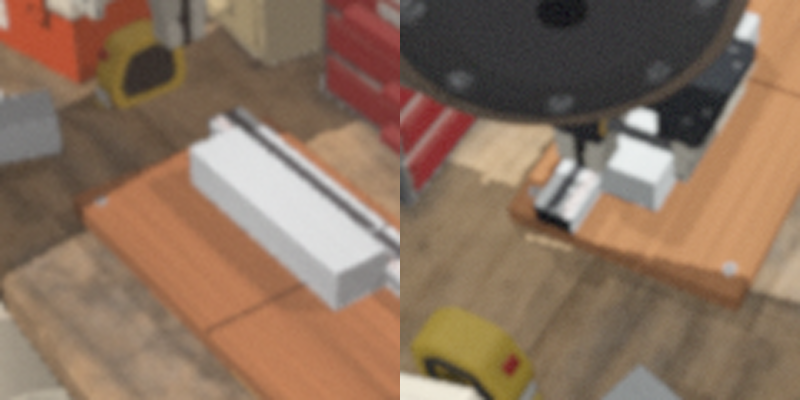

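Side crop: bar lies flush on the fence, its left end at crop (195,160); the fingers hover left of it, tape and offcut untouched. Descending and approaching.

Emit:
{"method": "servo_tool", "body": {
  "deltas": [
    [[0, 0, 0], [2, 0, 0.1], 0],
    [[0, 0, 0], [4.5, 0, 0.1], 0],
    [[0, 0, 0], [6.5, 0, 0.1], 0],
    [[0, 0, 0], [7.7, 0, 0.1], 0],
    [[0, 0, 0], [7.7, 1, 0.1], 0]
  ]
}}

```text
clock: 22.35
tool_pos: [0.5084, 0.13, 0.0022]
orientation: [45.7, 89.9, -131.8]
force: [0.0, -0.4, 0.0]
opening: 0.0006
```

Emit:
{"method": "servo_tool", "body": {
  "deltas": [
    [[0, 0, 0], [-0.05, 0.6, 0], 0],
    [[0, 0, 0], [-0.05, 1.2, 0], 0],
    [[0, 0, 0], [-0.05, 1.8, 0], 0],
    [[0, 0, 0], [-0.05, 2.4, 0], 0],
    [[0, 0, 0], [-0.05, 3, 0], 0]
  ]
}}

```text
clock: 22.85
tool_pos: [0.5103, 0.1016, 0.0037]
orientation: [-109.2, 89.9, 73.3]
force: [-6.1, 11.1, 3.9]
opening: 0.0005
```

Run:
```python
from h import *
goto2([.509,.11,.002])
```

```text
q [0.5103 0.1016 0.0037] F [-6.1 11.1  3.9] turn [ 0.27 -0.03  0.09] shift [ 0.17 -0.85  0.09] j [ 33.  18. -32.  -0. -40. -30.]
```

Emit:
{"method": "servo_tool", "body": {
  "deltas": [
    [[0, 0, 0], [-0.05, 0.9, 0.03], 0],
    [[0, 0, 0], [-0.05, 1.8, 0.03], 0],
    [[0, 0, 0], [-0.05, 2.7, 0.03], 0],
    [[0, 0, 0], [-0.05, 3.6, 0.03], 0],
    [[0, 0, 0], [-0.05, 4.5, 0.03], 0]
  ]
}}

```text
clock: 23.35
tool_pos: [0.5123, 0.0575, 0.0047]
orientation: [-119.4, 89.8, 63.0]
force: [-4.0, 8.7, 2.1]
opening: 0.0001
```

Emit:
{"method": "servo_tool", "body": {
  "deltas": [
    [[0, 0, 0], [-0.05, 0.8, 0.02], 0],
    [[0, 0, 0], [-0.05, 1.6, 0.02], 0],
    [[0, 0, 0], [-0.05, 2.4, 0.02], 0],
    [[0, 0, 0], [-0.05, 3.2, 0.02], 0],
    [[0, 0, 0], [-0.05, 4, 0.02], 0]
  ]
}}

```text
clock: 23.85
tool_pos: [0.514, 0.0181, 0.0056]
orientation: [-120.7, 89.6, 61.7]
force: [-4.3, 9.7, 3.2]
opening: 0.0004
```

Run:
```python
from h import *
goto2([.509,.0,.002]); w=snap('wrist','w9.png'); s=snap('side','s9.png')
x,y=300,180
cv2.imwrite('pics/s9c.png',cv2.resize(s['image'][y:y+100,x:x+130,::-1],None,fx=5,fy=5,interpolation=cv2.INTER_CUBIC))
```

```text
q [0.514  0.0181 0.0056] F [-4.3  9.7  3.2] turn [ 0.25 -0.18  0.3 ] shift [0.35 1.79 0.58] j [ 24.  17. -33.  -0. -40. -21.]
```

View pics/s9c.png

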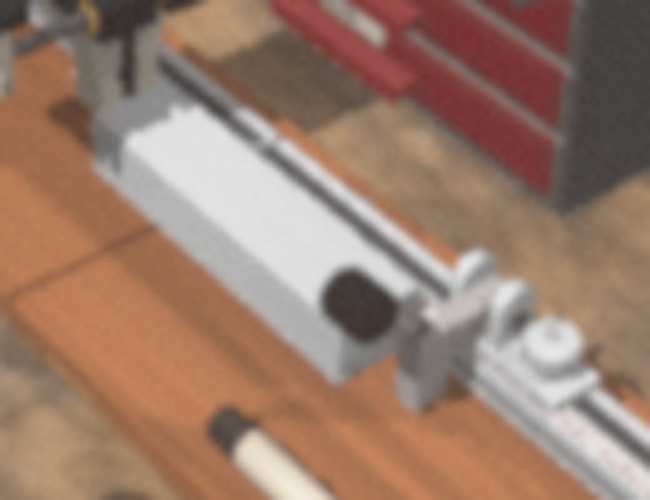

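Side crop: bar's right end near (345,370) sits some 20 mm left of the leaf's foot (415,380), knob down, marker untouched. I'll check flatness on the fence numerically from the wrist picture.

Run:
```python
from h import *
w=snap('wrist'); q=cur()[0]
im=cv2.imread('pics/w9.png'); hsv=cv2.cvtColor(im,cv2.COLOR_BGR2HSV)
for y in (-.16,-.13,-.10,-.07,-.04):
    f=proj(w,[fx(y),y,.036]); b=proj(w,[fx(y),y,.052]); g=proj(w,[fx(y)-.044,y,.052]); print(y,'fence top edge',f.round(1),'bar back top if flat',b.round(1),'bar front',g.round(1))
    v=int(round(b[1])); 
    if 0<=v<400:
        lo,hi=int(min(b[0],f[0],g[0]))-12,int(max(b[0],f[0],g[0]))+12
        print(lo,''.join('o' if (p[1]>90 and 3<p[0]<22) else ('d' if p[2]<80 else ('W' if p[2]>215 else ('g' if p[2]>140 else 'm'))) for p in hsv[v,max(lo,0):hi]))
```

```text
-0.16 fence top edge [ 274.4 -118.2] bar back top if flat [ 268.5 -150.6] bar front [ 374.5 -145. ]
-0.13 fence top edge [276.6 -42.5] bar back top if flat [271.3 -63.3] bar front [370.8 -58.4]
-0.1 fence top edge [278.6  25.5] bar back top if flat [273.8  13.8] bar front [367.6  18.2]
261 gggggggggggggggWWWWWWWWWWWWWWWWWWWWWWWWWWWWWWWWWWWWWWWWWWWWWWWWWWWWWWWWWWWWWWWWWWWWWWWWWWWWWWWWWWWWWWWWWWWgooooooooooo
-0.07 fence top edge [280.3  86.7] bar back top if flat [276.   82.5] bar front [364.7  86.4]
264 ggggggggggggmgWWWWWWWWWWWWWWWWWWWWWWWWWWWWWWWWWWWWWWWWWWWWWWWWWWWWWWWWWWWWWWWWWWWWWWWWWWWWWWWWWWWWWWWooooooooooo
-0.04 fence top edge [281.9 142.2] bar back top if flat [278.  144.1] bar front [362.1 147.7]
266 ggggggggggggmgWWWWWWWWWWWWWWWWWWWWWWWWWWWWWWWWWWWWWWWWWWWWWWWWWWWWWWWWWWWWWWWWWWWWWWWWWWWWWWWWWWgooooooooooo
```

Back edge keeps a constant offset over 60 mm (within 0.1°): flat on the fence. Final approach.

Emit:
{"method": "servo_tool", "body": {
  "deltas": [
    [[0, 0, 0], [-0.02, 0.3, 0.01], 0],
    [[0, 0, 0], [-0.02, 0.6, 0.01], 0],
    [[0, 0, 0], [-0.02, 0.9, 0.01], 0],
    [[0, 0, 0], [-0.02, 1.2, 0.01], 0],
    [[0, 0, 0], [-0.02, 1.5, 0.01], 0]
  ]
}}

```text
clock: 24.5
tool_pos: [0.5146, 0.0023, 0.0056]
orientation: [-123.7, 89.7, 58.8]
force: [-2.9, 7.1, 0.6]
opening: 0.0007
```

Emit:
{"method": "servo_tool", "body": {
  "deltas": [
    [[0, 0, 0], [0, 0.14, 0], 0],
    [[0, 0, 0], [0, 0.18, 0], 0],
    [[0, 0, 0], [0, 0.22, 0], 0],
    [[0, 0, 0], [0, 0.26, 0], 0],
    [[0, 0, 0], [0, 0.3, 0], 0]
  ]
}}

```text
clock: 25.0
tool_pos: [0.5148, -0.0002, 0.0057]
orientation: [-121.6, 89.7, 60.8]
force: [-2.0, 6.7, 1.0]
opening: 0.0002
```

Run:
```python
from h import *
goto2([.509,-.005,.002])
f=[]
for i in range(4): snap('wrist'); o=ctrl.get_obs(); f.append(np.r_[o['force'],o['tool_pos'][1]*1000])
print(np.round(f,2))
s=snap('side','s10.png');w=snap('wrist','w10.png')
```

```text
q [ 5.148e-01 -2.000e-04  5.700e-03] F [-2.   6.7  1. ] turn [ 0.25 -0.17  0.28] shift [0.36 0.46 0.6 ] j [ 22.  17. -32.  -0. -40. -19.]
[[-1.62  5.64  1.19 -0.21]
 [-2.98  7.41  0.07 -0.21]
 [-2.87  6.97  0.01 -0.2 ]
 [-2.29  6.63  1.11 -0.21]]
```

Emit:
{"method": "servo_tool", "body": {
  "deltas": [
    [[0, 0, 0], [0, 0.05, 0], 0],
    [[0, 0, 0], [0, 0.09, 0], 0],
    [[0, 0, 0], [0, 0.09, 0], 0]
  ]
}}

```text
clock: 25.6
tool_pos: [0.5148, -0.0006, 0.0057]
orientation: [-119.7, 89.6, 62.8]
force: [-2.1, 6.9, 0.9]
opening: 0.0003
```

Emit:
{"method": "servo_tool", "body": {
  "deltas": [
    [[0, 0, 0], [0, 0.05, 0], 0],
    [[0, 0, 0], [0, 0.09, 0], 0],
    [[0, 0, 0], [0, 0.09, 0], 0]
  ]
}}

```text
clock: 25.9
tool_pos: [0.5148, -0.001, 0.0057]
orientation: [-118.5, 89.6, 63.9]
force: [-2.5, 7.3, 0.2]
opening: 0.0006
```

Emit:
{"method": "servo_tool", "body": {
  "deltas": [
    [[0, 0, 0], [0, 0.05, 0], 0],
    [[0, 0, 0], [0, 0.09, 0], 0],
    [[0, 0, 0], [0, 0.09, 0], 0]
  ]
}}

```text
clock: 26.2
tool_pos: [0.5148, -0.0015, 0.0057]
orientation: [-116.7, 89.6, 65.8]
force: [-2.3, 6.7, -0.1]
opening: 0.0004
```

Emit:
{"method": "servo_tool", "body": {
  "deltas": [
    [[0, 0, 0], [0, 0.05, 0], 0],
    [[0, 0, 0], [0, 0.09, 0], 0],
    [[0, 0, 0], [0, 0.09, 0], 0]
  ]
}}

```text
clock: 26.5
tool_pos: [0.5148, -0.0019, 0.0057]
orientation: [-115.5, 89.5, 67.0]
force: [-1.5, 6.5, 1.1]
opening: 0.0002
```

Emit:
{"method": "servo_tool", "body": {
  "deltas": [
    [[0, 0, 0], [0, 0.05, 0], 0],
    [[0, 0, 0], [0, 0.09, 0], 0],
    [[0, 0, 0], [0, 0.09, 0], 0]
  ]
}}

```text
clock: 26.8
tool_pos: [0.5148, -0.0024, 0.0057]
orientation: [-114.3, 89.5, 68.2]
force: [-1.5, 6.8, 0.6]
opening: 0.0005
```

Emit:
{"method": "servo_tool", "body": {
  "deltas": [
    [[0, 0, 0], [0, 0.05, 0], 0],
    [[0, 0, 0], [0, 0.09, 0], 0],
    [[0, 0, 0], [0, 0.09, 0], 0]
  ]
}}

```text
clock: 27.1
tool_pos: [0.5149, -0.0028, 0.0057]
orientation: [-113.7, 89.5, 68.8]
force: [-2.5, 6.7, 0.7]
opening: 0.0003
```

Stiffness ≈15 N/mm, sliding friction ≈6.8 N; a 0.09 cm step gives about 6.7 N on the stop when blocked, so it is safe to repeat.

Emit:
{"method": "servo_tool", "body": {
  "deltas": [
    [[0, 0, 0], [0, 0.06, 0], 0],
    [[0, 0, 0], [0, 0.09, 0], 0],
    [[0, 0, 0], [0, 0.09, 0], 0]
  ]
}}

```text
clock: 27.4
tool_pos: [0.5149, -0.0033, 0.0057]
orientation: [-112.6, 89.4, 69.9]
force: [-2.2, 6.4, 0.8]
opening: 0.0004
```

Emit:
{"method": "servo_tool", "body": {
  "deltas": [
    [[0, 0, 0], [0, 0.06, 0], 0],
    [[0, 0, 0], [0, 0.09, 0], 0],
    [[0, 0, 0], [0, 0.09, 0], 0]
  ]
}}

```text
clock: 27.7
tool_pos: [0.5149, -0.0037, 0.0057]
orientation: [-111.8, 89.4, 70.7]
force: [-2.0, 5.9, -0.3]
opening: 0.0003
```

Emit:
{"method": "servo_tool", "body": {
  "deltas": [
    [[0, 0, 0], [0, 0.06, 0], 0],
    [[0, 0, 0], [0, 0.09, 0], 0],
    [[0, 0, 0], [0, 0.09, 0], 0]
  ]
}}

```text
clock: 28.0
tool_pos: [0.5149, -0.0037, 0.0058]
orientation: [-111.1, 89.3, 71.4]
force: [-2.5, 10.0, 0.9]
opening: 0.0006
```

Emit:
{"method": "servo_tool", "body": {
  "deltas": [
    [[0, 0, 0], [0, 0.06, 0], 0],
    [[0, 0, 0], [0, 0.09, 0], 0],
    [[0, 0, 0], [0, 0.09, 0], 0]
  ]
}}

```text
clock: 28.3
tool_pos: [0.515, -0.0036, 0.0058]
orientation: [-110.4, 89.3, 72.1]
force: [-2.7, 9.8, 0.9]
opening: 0.0004
```

Emit:
{"method": "servo_tool", "body": {
  "deltas": [
    [[0, 0, 0], [0, 0.06, 0], 0],
    [[0, 0, 0], [0, 0.09, 0], 0],
    [[0, 0, 0], [0, 0.09, 0], 0]
  ]
}}

```text
clock: 28.6
tool_pos: [0.515, -0.0036, 0.0058]
orientation: [-109.6, 89.2, 72.9]
force: [-2.7, 10.1, 1.2]
opening: 0.0001
```

Emit:
{"method": "servo_tool", "body": {
  "deltas": [
    [[0, 0, 0], [0, 0.06, 0], 0],
    [[0, 0, 0], [0, 0.09, 0], 0],
    [[0, 0, 0], [0, 0.09, 0], 0]
  ]
}}

```text
clock: 28.9
tool_pos: [0.515, -0.0035, 0.0058]
orientation: [-108.8, 89.1, 73.6]
force: [-3.3, 9.7, 1.3]
opening: 0.0
```

Emit:
{"method": "servo_tool", "body": {
  "deltas": [
    [[0, 0, 0], [0, 0.06, 0], 0],
    [[0, 0, 0], [0, 0.09, 0], 0],
    [[0, 0, 0], [0, 0.09, 0], 0]
  ]
}}

```text
clock: 29.2
tool_pos: [0.515, -0.0035, 0.0058]
orientation: [-108.0, 89.1, 74.5]
force: [-2.4, 8.5, 0.8]
opening: 0.0002
```

Emit:
{"method": "servo_tool", "body": {
  "deltas": [
    [[0, 0, 0], [0, 0.06, 0], 0],
    [[0, 0, 0], [0, 0.09, 0], 0],
    [[0, 0, 0], [0, 0.09, 0], 0]
  ]
}}

```text
clock: 29.5
tool_pos: [0.515, -0.0034, 0.0058]
orientation: [-107.8, 89.0, 74.7]
force: [-3.4, 10.8, 0.7]
opening: -0.0
```

Contact found at tool y = −0.0037 (force rose from 6.7 to ~10 N, i.e. ~3.3 N on the stop). Loading to about 13.7 N (≈7 N net) and holding while sampling.

Emit:
{"method": "servo_tool", "body": {
  "deltas": [
    [[0, 0, 0], [0, 0.08, 0], 0],
    [[0, 0, 0], [0, 0.1, 0], 0],
    [[0, 0, 0], [0, 0.115, 0], 0],
    [[0, 0, 0], [0, 0.12, 0], 0],
    [[0, 0, 0], [0, 0.12, 0], 0]
  ]
}}

```text
clock: 30.0
tool_pos: [0.515, -0.0034, 0.0058]
orientation: [-107.2, 88.9, 75.3]
force: [-3.1, 11.5, 1.2]
opening: 0.0004
```

```bash
cat > samp.py <<'E'
from h import *
f=[]
for i in range(8): ctrl.snapshot('wrist'); o=ctrl.get_obs(); f.append(np.r_[o['force'],o['tool_pos'][1]*1000])
f=np.array(f); print(f[:,1].round(1),f.mean(0).round(2),f[:,3].round(2),o['clock'])
E
python3 samp.py
```

```text
[12.1 11.5 11.6 11.7 10.6 11.5 12.4 11.6] [-3.57 11.64  1.63 -3.42] [-3.41 -3.42 -3.42 -3.42 -3.42 -3.44 -3.4  -3.41] 30.4
```

Model from the sliding samples: friction ≈ 5.1 + 0.75·Fz + 0.5·|Fx|, so the net on the stop is now about 3.5 N. Relieve sideways/vertical load slightly and raise the push.

Emit:
{"method": "servo_tool", "body": {
  "deltas": [
    [[0, 0, 0], [-0.01, 0.1, 0.02], 0],
    [[0, 0, 0], [-0.015, 0.12, 0.02], 0],
    [[0, 0, 0], [-0.015, 0.13, 0.02], 0],
    [[0, 0, 0], [-0.015, 0.14, 0.02], 0],
    [[0, 0, 0], [-0.015, 0.14, 0.02], 0]
  ]
}}

```text
clock: 30.9
tool_pos: [0.515, -0.0034, 0.0059]
orientation: [-107.6, 88.8, 74.9]
force: [-3.6, 11.9, -0.8]
opening: 0.0004
```

```bash
python3 samp.py
```

```text
[13.  13.1 12.9 13.  13.1 12.6 13.1 12.5] [-2.44 12.91 -0.85 -3.38] [-3.38 -3.39 -3.37 -3.39 -3.4  -3.38 -3.38 -3.35] 31.3
```

Net ≈ 7.2 N by the model (6.3 N by the plain friction figure): both inside 6–8 N. Hold a little longer, then back off.

```bash
python3 samp.py
```

```text
[12.4 12.3 12.9 12.9 12.  12.6 12.7 12.3] [-2.82 12.51 -0.74 -3.38] [-3.37 -3.37 -3.37 -3.37 -3.39 -3.39 -3.39 -3.38] 31.7
```

Emit:
{"method": "servo_tool", "body": {
  "deltas": [
    [[0, 0, 0], [0, -0.05, 0], 0],
    [[0, 0, 0], [0, -0.3, 0], 0],
    [[0, 0, 0], [0, -1, 0], 0],
    [[0, 0, 0], [0, -3, 0], 0],
    [[0, 0, 0], [-3, -4, 0], 0]
  ]
}}

```text
clock: 32.2
tool_pos: [0.5105, 0.0358, 0.034]
orientation: [-89.3, 89.0, 93.1]
force: [-0.2, 0.3, -0.4]
opening: 0.0007
```

Emit:
{"method": "servo_tool", "body": {
  "deltas": [
    [[0, 0, 0], [-5, 0, 0], 0],
    [[-8, 0, 0], [-10, 0, 0], 0],
    [[-16, 0, 0], [-15, 0, 0], 0],
    [[-24, 0, 0], [-15, 0, 2], 2],
    [[-32, 0, 0], [-15, 1, 5], 4]
  ]
}}

```text
clock: 32.7
tool_pos: [0.4622, 0.0218, 0.1853]
orientation: [-131.6, 88.9, 83.2]
force: [-1.3, -1.2, -0.1]
opening: 0.0114
```

Run:
```python
from h import *
goto([.455,-.205,.16],yaw=2.2,tilt=0)
```

```text
turn [-57.43  -1.04   0.37] shift cm [ 2.11 18.26 13.56] joints [ 26.3   0.2 -25.1  -1.  -64.2   8.9]
tool axes in world
 [[ 0.002  0.57  -0.821]
 [ 0.018 -0.821 -0.57 ]
 [-1.    -0.014 -0.012]]
```

Bar released. Now back to the knob for the up-swing, with a tilt of −25°.

Emit:
{"method": "servo_tool", "body": {
  "deltas": [
    [[-8, 0, 0], [0, 4, 3], 5],
    [[-16, 0, 0], [0, 8, 6], 5],
    [[-24, 0, 0], [0, 12, 9], 5],
    [[-32, 0, 0], [0, 16, 11], 5],
    [[-40, 0, 0], [0, 19, 12], 5]
  ]
}}

```text
clock: 33.2
tool_pos: [0.4692, -0.1901, 0.182]
orientation: [-170.3, 89.0, 80.6]
force: [1.6, 0.5, 0.3]
opening: 0.0478
```

Run:
```python
from h import *
goto([.46,-.2035,.144],yaw=2.2,tilt=-25)
```

```text
turn [-21.19   3.61  24.69] shift cm [ 3.77 -0.42  1.64] joints [ -0.7   5.  -20.2  -1.1 -64.6  72.1]
tool axes in world
 [[ 0.003  0.945 -0.327]
 [ 0.018 -0.327 -0.945]
 [-1.    -0.003 -0.018]]
```

Emit:
{"method": "servo_tool", "body": {
  "deltas": [
    [[-5, 1, 6], [0, -0.4, 1.6], 5],
    [[-10, 2, 12], [0, -0.4, 1.6], 5],
    [[-16, 3, 18], [1, -0.4, 1.6], 5],
    [[-21.2, 3.6, 24.7], [2, -0.4, 1.6], 5],
    [[-21.2, 3.6, 24.7], [3.7, -0.4, 1.6], 5]
  ]
}}

```text
clock: 33.7
tool_pos: [0.4573, -0.2033, 0.1443]
orientation: [89.9, 64.7, 2.2]
force: [0.8, -0.2, -0.2]
opening: 0.0497
```

Run:
```python
from h import *
goto([.502,-.2035,.054],yaw=2.2,tilt=-25)
w=snap('wrist'); k=[.4834,-.2045,.094]; print(proj(w,k))
hsv=cv2.cvtColor(w['image'],cv2.COLOR_RGB2HSV)
p=proj(w,k); u,v=int(p[0]),int(p[1])
m=(hsv[max(v-40,0):v+40,u-60:u+60,2]<60).astype(np.uint8); n,l,st,ce=cv2.connectedComponentsWithStats(m)
for a,c in zip(st[1:],ce[1:]):
    if a[4]>80: print(a,(c+[u-60,max(v-40,0)]).round(1))
```

```text
turn [ 0.08  0.02 -0.26] shift cm [10.08  0.19  0.19] joints [ -3.8  -7.6 -42.   -5.  -30.5  99.8]
tool axes in world
 [[ 0.426  0.904  0.039]
 [ 0.016  0.036 -0.999]
 [-0.904  0.427  0.001]]
[320.3803188  197.14397452]
[ 47  27  26  25 535] [319.  195.9]
[  5  68  12  12 108] [271.8 231.2]
[ 93  68  20  12 120] [364.8 231.5]
```

Knob seen within 1.5 px of its expected place: descend and grip.

Emit:
{"method": "servo_tool", "body": {
  "deltas": [
    [[0, 0, 0], [4, 0.2, 0.1], 5],
    [[0, 0, 0], [7, 0.2, 0.1], 5],
    [[0, 0, 0], [9, 0.2, 0.1], 5],
    [[0, 0, 0], [10, 0.2, 0.1], 5],
    [[0, 0, 0], [10, 0.2, 0.1], 5]
  ]
}}

```text
clock: 34.25
tool_pos: [0.5008, -0.2021, 0.0506]
orientation: [90.2, 65.2, 2.3]
force: [0.2, -0.2, 0.3]
opening: 0.05
```

Emit:
{"method": "servo_tool", "body": {
  "deltas": [
    [[0, 0, 0], [0, 0, 0], 3.2],
    [[0, 0, 0], [0, 0, 0], 2.5],
    [[0, 0, 0], [0, 0, 0], 2],
    [[0, 0, 0], [0, 0, 0], 1.8],
    [[0, 0, 0], [0, 0, 0], 1.8]
  ]
}}

```text
clock: 34.75
tool_pos: [0.5011, -0.2028, 0.0516]
orientation: [90.1, 65.1, 2.2]
force: [-1.9, -6.1, 3.5]
opening: 0.0237
```

Run:
```python
from h import *
q,r,o=cur(); M=r.as_matrix(); d=np.array([.4834,-.2045,.0935])-q; b,y=d@M[:,0],d@M[:,1]; print(b,y,o['force'],o['opening'])
arc([33,40,47,54,61,68,75,82,89,96,103,110,117,124,131,135],back=b,yo=y,h=(.5583,.0555))
```

```text
-0.04546839572665026 0.0015196830668082638 [-1.85995329 -6.06816415  3.48539536] 0.023743325714928563
knob [ 0.4834 -0.2034  0.0935] R 0.08402343271166585 ang 26.888779339570426 F [-1.9 -6.1  3.5] op 0.023743325714928563
33.0 [-0.51  0.73 -0.  ]
40.0 [-1.01  1.63 -0.  ]
47.0 [-1.38  2.59 -0.  ]
54.0 [-1.64  3.58 -0.  ]
61.0 [-1.78  4.6  -0.  ]
68.0 [-1.79  5.62 -0.  ]
75.0 [-1.68  6.64 -0.01]
82.0 [-1.44  7.64 -0.01]
89.0 [-1.08  8.6  -0.01]
96.0 [-0.61  9.52 -0.01]
103.0 [-3.000e-02  1.036e+01 -1.000e-02]
110.0 [ 6.500e-01  1.113e+01 -1.000e-02]
117.0 [ 1.410e+00  1.182e+01 -1.000e-02]
124.0 [ 2.26e+00  1.24e+01 -1.00e-02]
131.0 [ 3.170e+00  1.288e+01 -1.000e-02]
135.0 [ 3.71e+00  1.31e+01 -1.00e-02]
```

Emit:
{"method": "servo_tool", "body": {
  "deltas": [
    [[0, 0, 0], [-0.51, 0.73, 0.03], 1.8],
    [[0, 0, 0], [-1.0, 1.63, 0.04], 1.8],
    [[0, 0, 0], [-1.38, 2.59, 0.04], 1.8],
    [[0, 0, 0], [-1.64, 3.58, 0.04], 1.8],
    [[0, 0, 0], [-1.78, 4.6, 0.04], 1.8]
  ]
}}

```text
clock: 35.25
tool_pos: [0.5335, -0.2016, 0.0867]
orientation: [90.2, 65.4, 2.3]
force: [-6.4, 2.1, -1.0]
opening: 0.024
```

Emit:
{"method": "servo_tool", "body": {
  "deltas": [
    [[0, 0, 0], [-0.01, 1.05, 0], 1.8],
    [[0, 0, 0], [0.1, 2.05, 0], 1.8],
    [[0, 0, 0], [0.34, 3.05, 0], 1.8],
    [[0, 0, 0], [0.7, 4, 0], 1.8],
    [[0, 0, 0], [1.15, 4.9, 0], 1.8]
  ]
}}

```text
clock: 35.75
tool_pos: [0.5846, -0.1996, 0.0991]
orientation: [90.1, 65.2, 2.3]
force: [-5.0, 3.7, 7.2]
opening: 0.0239
```

Run:
```python
from h import *
arc([100,106,112,118,124,130,134],back=-.0455,yo=.0015,h=(.5578,.0548))
```

```text
knob [ 0.5668 -0.2003  0.141 ] R 0.08665018600558251 ang 95.98823807203473 F [-5.   3.7  7.2] op 0.0239169527648049
100.0 [0.55 0.36 0.  ]
106.0 [1.09 1.05 0.  ]
112.0 [1.7  1.69 0.  ]
118.0 [2.37 2.26 0.  ]
124.0 [3.09 2.75 0.  ]
130.0 [3.87 3.17 0.  ]
134.0 [4.41 3.4  0.  ]
```

Emit:
{"method": "servo_tool", "body": {
  "deltas": [
    [[0, 0, 0], [0.33, 0.46, 0], 1.8],
    [[0, 0, 0], [0.87, 1.15, 0], 1.8],
    [[0, 0, 0], [1.5, 1.8, 0], 1.8],
    [[0, 0, 0], [2.15, 2.35, 0], 1.8],
    [[0, 0, 0], [2.85, 2.85, 0], 1.8]
  ]
}}

```text
clock: 36.25
tool_pos: [0.6254, -0.198, 0.0879]
orientation: [90.0, 64.9, 2.2]
force: [-2.1, 3.9, 6.0]
opening: 0.0235
```

Run:
```python
from h import *
arc([124,128,132,135,138],back=-.0455,yo=.0015,h=(.5578,.0565))
```

```text
knob [ 0.6074 -0.1986  0.1297] R 0.0884679093057282 ang 124.11102255333839 F [-2.1  3.9  6. ] op 0.023491184619119646
124.0 [ 0.21 -0.39 -0.  ]
128.0 [ 0.73 -0.11  0.  ]
132.0 [1.26 0.14 0.  ]
135.0 [1.67 0.3  0.  ]
138.0 [2.09 0.44 0.  ]
```

Emit:
{"method": "servo_tool", "body": {
  "deltas": [
    [[0, 0, 0], [0.43, 0.25, 0], 1.8],
    [[0, 0, 0], [0.8, 0.42, 0], 1.8],
    [[0, 0, 0], [1.1, 0.55, 0], 1.8],
    [[0, 0, 0], [1.1, 0.55, 0], 1.8]
  ]
}}

```text
clock: 36.65
tool_pos: [0.6366, -0.1975, 0.0812]
orientation: [89.9, 64.7, 2.2]
force: [0.8, 3.1, 3.8]
opening: 0.0233
```

Emit:
{"method": "servo_tool", "body": {
  "deltas": [
    [[0, 0, 0], [0.2, 0.08, 0], 1.8],
    [[0, 0, 0], [0.3, 0.12, 0], 1.8],
    [[0, 0, 0], [0.3, 0.12, 0], 1.8]
  ]
}}

```text
clock: 36.95
tool_pos: [0.6393, -0.1974, 0.0792]
orientation: [89.9, 64.7, 2.2]
force: [-1.4, 2.1, 2.4]
opening: 0.0235
```

Emit:
{"method": "servo_tool", "body": {
  "deltas": [
    [[0, 0, 0], [0.2, 0.07, 0], 1.8],
    [[0, 0, 0], [0.3, 0.1, 0], 1.8],
    [[0, 0, 0], [0.3, 0.1, 0], 1.8]
  ]
}}

```text
clock: 37.25
tool_pos: [0.6419, -0.1973, 0.0771]
orientation: [89.9, 64.7, 2.2]
force: [0.3, 2.5, 2.9]
opening: 0.0236
```

Emit:
{"method": "servo_tool", "body": {
  "deltas": [
    [[0, 0, 0], [0.15, 0.05, 0], 1.8],
    [[0, 0, 0], [0.25, 0.08, 0], 1.8],
    [[0, 0, 0], [0.25, 0.08, 0], 1.8]
  ]
}}

```text
clock: 37.55
tool_pos: [0.6441, -0.1972, 0.0752]
orientation: [89.9, 64.6, 2.2]
force: [-0.5, 2.6, 2.3]
opening: 0.0238
```

Emit:
{"method": "servo_tool", "body": {
  "deltas": [
    [[0, 0, 0], [0.15, 0.05, 0], 1.8],
    [[0, 0, 0], [0.2, 0.06, 0], 1.8],
    [[0, 0, 0], [0.2, 0.06, 0], 1.8]
  ]
}}

```text
clock: 37.85
tool_pos: [0.6452, -0.1972, 0.0741]
orientation: [89.9, 64.6, 2.2]
force: [-6.8, 3.5, 10.8]
opening: 0.0236
```

Emit:
{"method": "servo_tool", "body": {
  "deltas": [
    [[0, 0, 0], [0.15, 0.05, 0], 1.8],
    [[0, 0, 0], [0.2, 0.06, 0], 1.8],
    [[0, 0, 0], [0.2, 0.06, 0], 1.8]
  ]
}}

```text
clock: 38.15
tool_pos: [0.6455, -0.1972, 0.0739]
orientation: [89.9, 64.6, 2.2]
force: [-16.2, 6.2, 22.5]
opening: 0.0237
```

Emit:
{"method": "servo_tool", "body": {
  "deltas": [
    [[0, 0, 0], [0.15, 0.05, 0], 1.8],
    [[0, 0, 0], [0.2, 0.06, 0], 1.8],
    [[0, 0, 0], [0.2, 0.06, 0], 1.8]
  ]
}}

```text
clock: 38.45
tool_pos: [0.6455, -0.1972, 0.0738]
orientation: [89.9, 64.7, 2.2]
force: [-19.0, 6.0, 26.3]
opening: 0.0237
```

Wall met (26 N, no motion): hard rest up. Release, retreat, and check.

Emit:
{"method": "servo_tool", "body": {
  "deltas": [
    [[0, 0, 0], [0, 0, 0], 2],
    [[0, 0, 0], [0, 0, 0], 3],
    [[0, 0, 0], [0, 0, 0], 4],
    [[0, 0, 0], [0, 0, 0], 5],
    [[0, 0, 0], [-1, -0.3, 0], 5]
  ]
}}

```text
clock: 38.95
tool_pos: [0.6381, -0.1975, 0.0801]
orientation: [90.0, 64.8, 2.2]
force: [-0.7, 0.3, -0.1]
opening: 0.0472
```

Emit:
{"method": "servo_tool", "body": {
  "deltas": [
    [[0, 0, 0], [-3, -1, 0], 5],
    [[0, 0, 0], [-7, -2, 0], 5],
    [[0, 0, 0], [-11, -5, 0], 5],
    [[0, 0, 0], [-14, -9, 0], 5],
    [[0, 0, 0], [-15, -13, 0], 5]
  ]
}}

```text
clock: 39.45
tool_pos: [0.4558, -0.2048, 0.1633]
orientation: [89.8, 64.5, 2.1]
force: [0.7, 0.4, -1.4]
opening: 0.0501
```

Run:
```python
from h import *
s=snap('side');t=snap('scene'); print(cur()[0],cur()[2]['force'])
for a in (115,125,132.9): 
    k=[.5575-.084*np.cos(np.radians(a)),-.1985,.0555+.084*np.sin(np.radians(a))]; print(a,proj(s,k).round(1),proj(t,k).round(1))
A=cv2.resize(s['image'][160:290,310:440,::-1],(400,400),interpolation=cv2.INTER_CUBIC)
B=cv2.resize(t['image'][80:220,280:420,::-1],(400,400),interpolation=cv2.INTER_CUBIC)
cv2.imwrite('pics/f.png',np.hstack([A,B]))
```

```text
[ 0.4515068  -0.20439703  0.16013213] [ 0.45102357 -0.08911102  0.06979086]
115 [413.4 205.1] [320.4 115.9]
125 [417.7 205.7] [315.7 117.1]
132.9 [420.6 207. ] [312.3 118.6]
```

View pics/f.png

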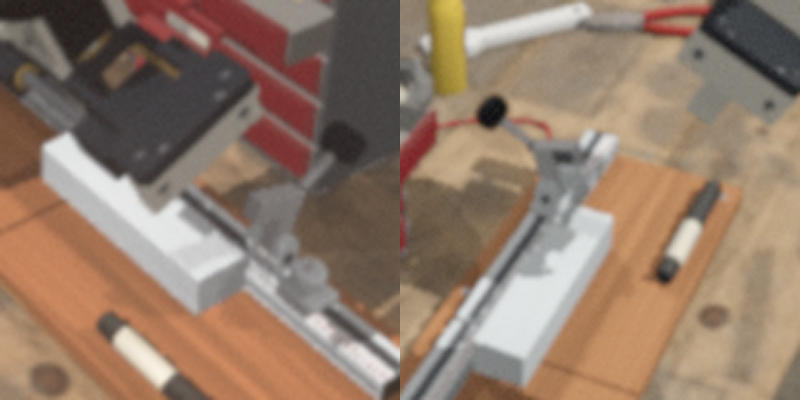

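Knob at side (422,206) and scene (312,119), matching the fully-up prediction (scene 312.3,118.6); the bar lies flush on the fence at the gauged place, the marker is where it was, and the gripper is clear. Handing in.

```bash
python3 -c "
from plant import ctrl
print(ctrl.close_job(), ctrl.get_obs()['clock'])"
```

```text
the job is handed in; nothing more can be done
the job is handed in; nothing more can be done
```

The job is handed in at about 39.5 s. I swung the stop down to its hard rest, pushed the bar flat on the fence and slid it to the stop. After holding it there I took the hand off and swung the stop back up to its upper rest.

**Checks:**
- **Stop down:** pressing the knob from above met 15 N with no further motion, so the leaf was at its hard rest.
- **Bar flat:** just before the final approach the bar was parallel to the fence to about 0.1°. I did not measure this again afterwards; it looks flush in the last picture.
- **Stop up:** at the end the push met 26 N with no motion, and the knob is within 2 px of the predicted fully-up position in both cameras.
- **Bystanders:** the marker is unmoved in the last picture. I last saw the tape and offcut before the final slide, undisturbed; the arm stayed clear of them afterwards.

**Less certain:**
- **Force on the stop:** it is inferred, not measured. The wrist push was held at 12.5–12.9 N for 0.8 s. Taking off the sliding friction gives about 6–7 N on the stop. A plain friction figure of 6.65 N gives 5.9–6.3 N, and a fitted friction model gives about 6.7–7.2 N. If the friction relaxed while the bar stood still, the true force could have been higher.
- **Bar position after release:** I judged that the bar stayed put from the last pictures only.

**What disagreed:**
- **Fingertips:** they turned out about 36 mm short of the reported TCP. My first grip closed over the knob without moving anything, and I corrected for this.
- **First push to the fence:** it carried up to 16 N of vertical load, which I then relieved.
- **Picture budget:** I viewed 17 pictures against the budget of 10.

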